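# Load the steriliser carrier with trays of stir bars

## Robot

A 6-joint arm with a two-finger parallel gripper is mounted at the origin on a cart in front of the work surface, level with it; the furniture and walls round the work are solid. World frame = base frame: x ahead of the robot, y to its left, z up, the work surface at z = 0. Lengths are in mm, angles in rad, forces in N, time in s.
With the tool pointing down it reaches from about 275 to 750 mm from the base axis. Payload 10.2 kg.
Tool frame: the origin (TCP) lies midway between the tips of the shut fingers; the grasp point (between the pads) lies 19 mm behind it; z points along the fingers, y is the line along which they close (so a half turn about z gives the same grasp; the last joint's range is limited). The gripper opens to 85 mm and grips with 20 to 120 N. Pads are 22 mm wide; open, the fingers measure 114 mm over their backs; the gripper's body (76 mm by 85 mm) begins 54 mm behind the grasp point. The pads swing forward as they close: fully open they stand 13 mm farther back than shut.
Start: joints at [1.097, 0.313, 1.498, -0, 1.331, -0.223], TCP at [130.307, 508.578, 231.294] pointing down, gripper open.
Joint ranges: [-2.94, 2.94], [-0.97, 2.17], [0.19, 2.56], [-1.23, 4.37], [0.02, 3.11], [-2.88, 2.88]. Speed limits (rad/s): [2.39, 2.39, 3.01, 3.14, 3.14, 3.14].

## Interface

Orientations are given as a unit quaternion [w, x, y, z].
In Python, from rig import sense, capture, finish_job, find_in, place_of gives the robot as it stands. The module is installed in compiled form; this text tells all that it offers.
- The arm moves only by the shell command python3 -m jog 'ROWS' [FORCE]. ROWS is JSON, a list of rows, each an object of numbers: "tx", "ty", "tz": the shift along the tool's x, y, z in mm; "ax", "ay", "az": the turn, a rotation vector about the tool's x, y, z in rad; "jaw": the closure, from -1 (fully open) to 1 (shut), so that 0 is half open. In form: [{"tx": .., "ty": .., "tz": .., "ax": .., "ay": .., "az": .., "jaw": ..}, ...]. A call has 1 to 5 rows; each row shifts and turns the commanded pose from where the row before left it, along the tool's axes as they then stand; what a row does not reach is not made up. A row lasts 1/8 s, in which the tool goes at most 62.5 mm and 10.7 degrees, less where a joint would pass 70% of its speed; a pose out of reach is approached as far as the arm can. A call with a gripper value outside its range is refused whole. The fingers move at their own pace and stop on an object; FORCE is the grip in N (left out, the last holds). Time passes only in rows, so rows that do not move let the fingers close. It gives the time, the measured TCP pose, the force, the opening and the grip force at its end, in the units of the state.
- sense(): the state, without advancing time (a new reading comes with each control period).
- capture(name): name is "scene" or "top" or "wrist"; returns a dict with "color" (480x640x3 uint8, red, green, blue), "depth" (480x640 float32, mm along the optical axis (not along the pixel's ray), 0 where there is no reading), "fx", "fy", "cx", "cy" (pixels), "camera_from_world" (4x4, takes a point from world to camera coordinates); the wrist camera has in their place "mount" (4x4, takes a point from camera to tool coordinates, whose origin is the TCP and whose axes are the flange's). Camera axes: x right, y up, looking along -z (the intrinsics and any distortion apply to the point x, -y, -z); pixel columns grow to the right and rows downward; lengths in mm; the calibration is good to about 2 mm. A picture is of the moment at which its call begins: read the wrist's pose just before it.
- finish_job(): hands the job in; it is judged then, once.
Trained networks look in the newest picture that a camera, given by its name, has taken for a name from the list of things; names that differ only in an ending like _2 or _b are one class to them, and where a whole thing is asked for, a point or a joint stands for the part that bears it (a point fixed in the world has none). Each returns a list of dicts, best first, with "conf" (0 to 1); they miss things now and then, are a little off and sometimes report something else, mostly with a low value. They report only what shows in the picture. A call takes as long as a camera call. They do not tell look-alikes from the thing itself.
- find_in(query, camera): "centre" ([column, row] in pixels, amid what is visible of it).
- place_of(query, camera): "centre" ([column, row] in pixels: a listed point, or the origin of a listed thing).
The state is a dict: "time_s": time; "joints": joint angles; "dq": joint speeds; "tau": joint torques, N m; "eef_pos": TCP position; "ee_rot": TCP orientation; "force": force on the tool from outside, world axes, zero at the start; "wrist_torque": the same for the moment, N m; "grip_width": opening from 0.0 (shut) to 1.0 (fully open); "grip_force": force on a finger pad.
Only numpy, scipy, OpenCV 4.12 (cv2) and the standard library are available. Lean on these libraries where they do the work, as an engineer would, in place of code of your own. Each camera call takes 0.05 s, during which the arm holds its last target. There are 200 camera calls.

## Task

Load the steriliser carrier: lift off any roll of tape that has been parked over its guide pins and lay it flat on the bench clear of the carrier, then carry over every tray on the bench, full or empty, level and with its stir bars still in it, and stack the trays on the two pins, each fully home. Close the stack with the vented cover, down flat on the top tray with both pins through it, and leave the timer and the dropper bottle where they stand.

Things in the scene. Friction and masses are not known exactly. Their poses are not given: they have to be found in the camera images.
- carrier_center (a point): Steriliser carrier, fixed: aluminium base plate 96 x 210 x 8 mm lying on the bench with two upright steel guide pins 150 mm apart, and a low carrying loop at each short end (reaching 125 mm from the centre, under 8 mm high). Point: centre of the plate's top face, 8 mm above the bench, midway between the pins; z up, y along the line of the pins towards pin_1, x across.
- pin_1_tip (a point): Tip of one guide pin: steel, 10 mm diameter, its last 9 mm tapered to a bullet nose; the tip is 76 mm above the bench, 68 mm above the carrier's plate.
- pin_2_tip (a point): Tip of the other guide pin, alike.
- tray_a_center (a point): Open stainless tray of loose stir bars, 0.2 kg: pan 56 wide x 114 long x 18 mm high, walls 3 mm, and at each end a flat ear 40 mm wide, 4 mm thick, flush with the underside, 182 mm over the ears; 12 mm round hole in one, 12 x 16 mm slot in the other, each 75 mm from the centre. Goes on either way round. Grasp across the width. Point: centre, 9 mm above the underside; x across, y towards the round hole.
- tray_a_hole (a point): Centre of the round hole, 12 mm diameter, in one ear of tray_a, 2 mm above the underside.
- bar_a1_center (a point): White magnetic stir bar, 30 x 10 x 10 mm, lying loose in tray_a; this point is its centre, y along it.
- bar_a2_center (a point): White magnetic stir bar, 22 x 10 x 10 mm, lying loose in tray_a; this point is its centre, y along it.
- bar_a3_center (a point): White magnetic stir bar, 30 x 10 x 10 mm, lying loose in tray_a; this point is its centre, y along it.
- tray_b_center (a point): Another such tray, alike: same point and axes; it too holds stir bars. Trays stack wall on wall, 18 mm each.
- tray_b_hole (a point): Centre of the round hole, 12 mm diameter, in one ear of tray_b, 2 mm above the underside.
- bar_b1_center (a point): White magnetic stir bar, 30 x 10 x 10 mm, lying loose in tray_b; this point is its centre, y along it.
- bar_b2_center (a point): White magnetic stir bar, 22 x 10 x 10 mm, lying loose in tray_b; this point is its centre, y along it.
- bar_b3_center (a point): White magnetic stir bar, 30 x 10 x 10 mm, lying loose in tray_b; this point is its centre, y along it.
- tray_c_center (a point): Another such tray, alike: same point and axes; it is empty, and not always there. Trays stack wall on wall, 18 mm each.
- tray_c_hole (a point): Centre of the round hole, 12 mm diameter, in one ear of tray_c, 2 mm above the underside.
- cover_handle (a point): Vented stainless cover of the trays' outline (56 x 114 mm between the ears), 4 mm thick, 0.15 kg, ears, hole and slot as on the trays; black pull bar 10 mm wide (x), 66 mm long (y), 12 mm high on two posts, 18 mm gap below it. Point: centre of the bar, 28 mm above the cover's underside; x across, y towards the round hole, z up.
- cover_hole (a point): Centre of the cover's round 12 mm hole, 2 mm above its underside. The slot lies the same distance, 75 mm, on the other side of the bar.
- tape_1_center (a point): Cream roll of indicator tape, 54 mm diameter, 38 mm high, bore 26 mm, 0.06 kg, at the start parked over pin_1 and resting on the carrier's plate (one or both of the rolls are there). This point is its centre, half-way up; z is its axis.
- tape_2_center (a point): Blue roll of indicator tape, 54 mm diameter, 38 mm high, bore 26 mm, 0.06 kg, at the start parked over pin_2 and resting on the carrier's plate (one or both of the rolls are there). This point is its centre, half-way up; z is its axis.
- timer: Bystander: small white lab timer, 62 x 64 x 18 mm, origin under its centre. Behind it, at about x = 0.75, y = -0.24, stands the tall electrode arm of the pH meter: keep the arm clear of that.
- dropper_bottle: Bystander: small white bottle with a red cap, 29 mm diameter, 78 mm high, standing; origin under its centre.
Things that resemble listed ones, but are neither listed nor needed, are in the scene too. What is shaped like the part that bears tape_2_center but orange is not meant.

How it is judged (in metres and radians):
At the end, for the whole second after the job is handed in: Trays stacked on both pins in any order, cover on top, each centred within 4 mm, level and aligned within 0.04 rad, within 2.5 mm of its height (18 mm a tray); each stir bar in its own tray; tape rolls flat on the bench, over 7 cm from the carrier's centre (horizontal distance between each of tray_a_center, tray_b_center, tray_c_center, cover_handle and carrier_center below 0.004 m and angle between the y axis of each of tray_a_center, tray_b_center, tray_c_center, cover_handle and the y axis of carrier_center, either way round below 0.04 rad and angle between each of tray_a_center, tray_b_center, tray_c_center, cover_handle's own z axis and vertical below 0.04 rad and (z of tray_a_center in the frame of carrier_center between 0.0065 and 0.0115 m or z of tray_a_center in the frame of carrier_center between 0.0245 and 0.0295 m or z of tray_a_center in the frame of carrier_center between 0.0425 and 0.0475 m) and z of cover_handle in the frame of tray_a_center above 0.03 m and x of bar_a1_center in the frame of tray_a_center between -0.027 and 0.027 m and y of bar_a1_center in the frame of tray_a_center between -0.056 and 0.056 m and z of bar_a1_center in the frame of tray_a_center between -0.012 and 0.012 m and x of bar_a2_center in the frame of tray_a_center between -0.027 and 0.027 m and y of bar_a2_center in the frame of tray_a_center between -0.056 and 0.056 m and z of bar_a2_center in the frame of tray_a_center between -0.012 and 0.012 m and x of bar_a3_center in the frame of tray_a_center between -0.027 and 0.027 m and y of bar_a3_center in the frame of tray_a_center between -0.056 and 0.056 m and z of bar_a3_center in the frame of tray_a_center between -0.012 and 0.012 m and (z of tray_b_center in the frame of carrier_center between 0.0065 and 0.0115 m or z of tray_b_center in the frame of carrier_center between 0.0245 and 0.0295 m or z of tray_b_center in the frame of carrier_center between 0.0425 and 0.0475 m) and z of cover_handle in the frame of tray_b_center above 0.03 m and x of bar_b1_center in the frame of tray_b_center between -0.027 and 0.027 m and y of bar_b1_center in the frame of tray_b_center between -0.056 and 0.056 m and z of bar_b1_center in the frame of tray_b_center between -0.012 and 0.012 m and x of bar_b2_center in the frame of tray_b_center between -0.027 and 0.027 m and y of bar_b2_center in the frame of tray_b_center between -0.056 and 0.056 m and z of bar_b2_center in the frame of tray_b_center between -0.012 and 0.012 m and x of bar_b3_center in the frame of tray_b_center between -0.027 and 0.027 m and y of bar_b3_center in the frame of tray_b_center between -0.056 and 0.056 m and z of bar_b3_center in the frame of tray_b_center between -0.012 and 0.012 m and (z of tray_c_center in the frame of carrier_center between 0.0065 and 0.0115 m or z of tray_c_center in the frame of carrier_center between 0.0245 and 0.0295 m or z of tray_c_center in the frame of carrier_center between 0.0425 and 0.0475 m) and z of cover_handle in the frame of tray_c_center above 0.03 m and (z of cover_handle in the frame of carrier_center between 0.0615 and 0.0665 m or z of cover_handle in the frame of carrier_center between 0.0795 and 0.0845 m) and height (world z) of each of tape_1_center, tape_2_center below 0.024 m and angle between the z axis of each of tape_1_center, tape_2_center and the z axis of carrier_center, either way round below 0.1 rad and horizontal distance between each of tape_1_center, tape_2_center and carrier_center above 0.07 m); the robot touches nothing.
It fails at once if a tray is tipped by more than 25 degrees (angle between any of tray_a_center, tray_b_center, tray_c_center's own z axis and vertical above 0.44 rad).
It fails at once if the timer or the dropper bottle is pushed aside by more than 3 cm (distance of any of timer, dropper_bottle from where it was at the start of the episode above 0.03 m).
Of tray_c, tape_1, tape_2 only 2 to 3 are there at a start; the rules pass over those that are not, and their reading is None.
At some moment in a run one of cover, tray_a, tray_b, tray_c may be knocked a few centimetres aside while the robot is not near it.
It also fails if it takes over 210 s, if anything falls off the work surface, if the arm or the gripper's body presses on something with over 40 N, if the wrist force passes 120 N, or if a joint passes its speed limit or range.

## Working session

There is one attempt and no reset: what is moved stays moved. The work goes in short steps, Python scripts to look and compute and a shell command to move; the robot and the scene stay as the last step left them, time stands still between calls to the robot, and variables do not carry over. Pictures are saved under pics/ and viewed, at most 14 in all, crops included, and the job is handed in when it is done.

```bash
mkdir -p pics
cat > h.py <<'E'
import numpy as np, cv2
from rig import sense, capture, find_in, place_of
from scipy.spatial.transform import Rotation as R
def toolT():
    s=sense(); q=s["ee_rot"]; T=np.eye(4); T[:3,:3]=R.from_quat([q[1],q[2],q[3],q[0]]).as_matrix(); T[:3,3]=s["eef_pos"]; return T
def shot(name):
    T=toolT(); c=capture(name)
    c["W"]=T@c["mount"] if name=="wrist" else np.linalg.inv(c["camera_from_world"])
    return c
def save(c,f): cv2.imwrite("pics/"+f,c["color"][:,:,::-1])
def ray(c,p):
    d=np.array([(p[0]-c["cx"])/c["fx"],-(p[1]-c["cy"])/c["fy"],-1.]); return c["W"][:3,3],c["W"][:3,:3]@d
def at_z(c,p,z):
    o,d=ray(c,p); return o+d*(z-o[2])/d[2]
def by_depth(c,p):
    u,v=int(round(p[0])),int(round(p[1])); o,d=ray(c,p); return o+d*float(c["depth"][v,u])
def cloud(c):
    v,u=np.mgrid[:480,:640]; D=c["depth"]
    P=np.stack([(u-c["cx"])/c["fx"]*D,-(v-c["cy"])/c["fy"]*D,-D],-1)
    return P@c["W"][:3,:3].T+c["W"][:3,3]
def proj(c,X):
    q=np.linalg.inv(c["W"])@np.r_[X,1]; return c["cx"]+c["fx"]*q[0]/-q[2],c["cy"]-c["fy"]*q[1]/-q[2]
E
python3 - <<'E'
from h import *
print({k:np.round(v,3).tolist() for k,v in sense().items()})
for n in ["top","scene"]:
    c=shot(n); save(c,n+"0.png"); print(n,[k for k in c],c["W"][:3,3].round(0), c["fx"])
    for q in ["carrier_center","pin_1_tip","tray_a_center","tray_a_hole","cover_handle","cover_hole","tape_1_center","timer","dropper_bottle"]:
        print(q,[(np.round(r["centre"]).tolist(),round(r["conf"],2),by_depth(c,r["centre"]).round(0).tolist()) for r in place_of(q,n)])
E
```

```text
{'time_s': 0.0, 'joints': [1.097, 0.313, 1.498, -0.0, 1.331, -0.223], 'dq': [0.001, 0.0, 0.0, 0.001, -0.002, -0.001], 'tau': [0.003, -41.228, -25.974, -0.0, 0.004, -0.0], 'eef_pos': [130.197, 508.336, 230.739], 'ee_rot': [-0.0, 0.125, 0.992, -0.001], 'force': [0.305, 0.156, 0.014], 'wrist_torque': [0.001, -0.005, -0.051], 'grip_force': 0.0, 'grip_width': 1.002}
top ['color', 'depth', 'fx', 'fy', 'cx', 'cy', 'camera_from_world', 'W'] [ 409.  -56. 1459.] 525.4250432521108
carrier_center [([415.0, 252.0], 0.91, [510.0, -335.0, 9.0])]
pin_1_tip [([396.0, 256.0], 0.76, [493.0, -274.0, 74.0])]
tray_a_center [([175.0, 262.0], 0.84, [486.0, 325.0, 17.0]), ([262.0, 258.0], 0.44, [493.0, 85.0, 37.0])]
tray_a_hole [([178.0, 291.0], 0.93, [405.0, 321.0, 3.0])]
cover_handle [([261.0, 261.0], 0.93, [486.0, 88.0, 32.0])]
cover_hole [([257.0, 286.0], 0.65, [418.0, 101.0, 7.0])]
tape_1_center [([389.0, 260.0], 0.5, [487.0, -258.0, 51.0])]
timer []
dropper_bottle [([275.0, 194.0], 0.55, [665.0, 47.0, 57.0])]
scene ['color', 'depth', 'fx', 'fy', 'cx', 'cy', 'camera_from_world', 'W'] [-382. -784.  892.] 504.3468394060776
carrier_center [([396.0, 309.0], 0.55, [497.0, -346.0, 12.0])]
pin_1_tip [([368.0, 276.0], 0.81, [576.0, -208.0, -0.0])]
tray_a_center [([218.0, 222.0], 0.69, [499.0, 325.0, 6.0])]
tray_a_hole [([198.0, 236.0], 0.62, [402.0, 309.0, 7.0])]
cover_handle [([266.0, 243.0], 0.62, [481.0, 92.0, 35.0])]
cover_hole [([247.0, 262.0], 0.57, [408.0, 101.0, 2.0])]
tape_1_center [([373.0, 292.0], 0.78, [481.0, -285.0, 48.0])]
timer [([384.0, 274.0], 0.83, [594.0, -249.0, 17.0])]
dropper_bottle [([318.0, 228.0], 0.5, [671.0, 47.0, 10.0])]
```

View pics/top0.png

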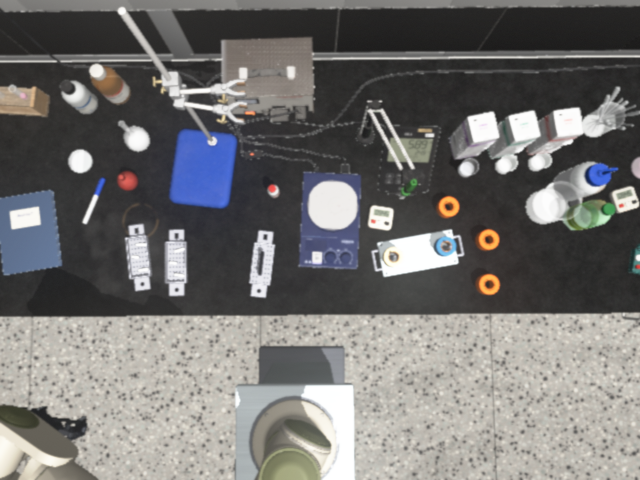

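View pics/scene0.png

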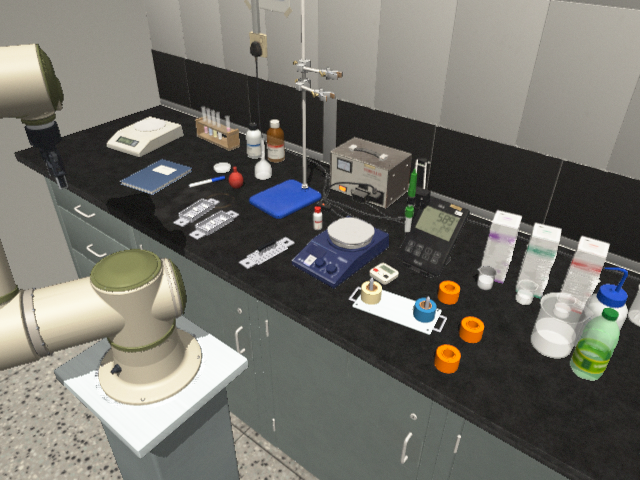

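The top view shows two trays (138,257) and (176,262), the cover (262,263), and the carrier (417,253) with cream and blue rolls on its pins. The scene view agrees, and there is no third tray. I'm moving over the carrier.

```bash
R='import sys'
python3 -m jog '[{"tx":-34,"ty":-45,"tz":-2},{"tx":-34,"ty":-45,"tz":-2},{"tx":-34,"ty":-45,"tz":-2},{"tx":-34,"ty":-45,"tz":-2},{"tx":-34,"ty":-45,"tz":-2}]' && python3 -m jog '[{"tx":-34,"ty":-45,"tz":-2},{"tx":-34,"ty":-45,"tz":-2},{"tx":-34,"ty":-45,"tz":-2},{"tx":-34,"ty":-45,"tz":-2},{"tx":-34,"ty":-45,"tz":-2}]' && python3 -m jog '[{"tx":-34,"ty":-45,"tz":-2},{"tx":-34,"ty":-45,"tz":-2},{"tx":-34,"ty":-45,"tz":-2},{"tx":-34,"ty":-45,"tz":-2},{"tx":-34,"ty":-45,"tz":-2}]' && python3 -m jog '[{"az":0.165},{"az":0.165},{"az":0.165},{"az":0.165}]' && python3 -m jog '[{"az":0.165},{"az":0.165},{"az":0.165},{"az":0.165},{}]'
python3 - <<'E'
from h import *
s=sense(); print(s["eef_pos"],s["joints"],s["ee_rot"])
c=shot("wrist"); save(c,"w1.png"); print(c["mount"].round(3),c["fx"])
for q in ["carrier_center","pin_1_tip","tape_1_center","timer"]:
    print(q,[(np.round(r["centre"]).tolist(),round(r["conf"],2),by_depth(c,r["centre"]).round(0).tolist()) for r in place_of(q,"wrist")])
E
```

```text
[130.30474952 508.56731931 231.28841541] [ 1.09658862e+00  3.12896151e-01  1.49772051e+00  1.10617958e-05
  1.33101331e+00 -2.23410245e-01] [-1.14263760e-05  1.25071646e-01  9.92147712e-01 -1.56992001e-05]
[[  -0.       0.965    0.264   65.51 ]
 [   1.       0.       0.      -0.684]
 [   0.       0.264   -0.965 -143.38 ]
 [   0.       0.       0.       1.   ]] 431.7935897737579
carrier_center []
pin_1_tip []
tape_1_center []
timer []schema error: expected keys tx, ty, tz, ax, ay, az, jaw
```

View pics/w1.png

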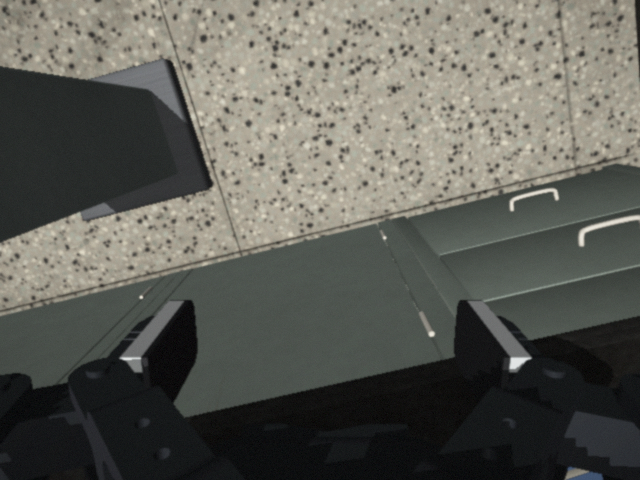

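The picture shows only the floor and cabinet fronts, because the move was refused: every key is required in each row.

```bash
python3 -m jog '[{"tx":-34,"ty":-45,"tz":-2,"ax":0,"ay":0,"az":0,"jaw":-1},{"tx":-34,"ty":-45,"tz":-2,"ax":0,"ay":0,"az":0,"jaw":-1},{"tx":-34,"ty":-45,"tz":-2,"ax":0,"ay":0,"az":0,"jaw":-1},{"tx":-34,"ty":-45,"tz":-2,"ax":0,"ay":0,"az":0,"jaw":-1},{"tx":-34,"ty":-45,"tz":-2,"ax":0,"ay":0,"az":0,"jaw":-1}]' && 
python3 -m jog '[{"tx":-34,"ty":-45,"tz":-2,"ax":0,"ay":0,"az":0,"jaw":-1},{"tx":-34,"ty":-45,"tz":-2,"ax":0,"ay":0,"az":0,"jaw":-1},{"tx":-34,"ty":-45,"tz":-2,"ax":0,"ay":0,"az":0,"jaw":-1},{"tx":-34,"ty":-45,"tz":-2,"ax":0,"ay":0,"az":0,"jaw":-1},{"tx":-34,"ty":-45,"tz":-2,"ax":0,"ay":0,"az":0,"jaw":-1}]' && 
python3 -m jog '[{"tx":-34,"ty":-45,"tz":-2,"ax":0,"ay":0,"az":0,"jaw":-1},{"tx":-34,"ty":-45,"tz":-2,"ax":0,"ay":0,"az":0,"jaw":-1},{"tx":-34,"ty":-45,"tz":-2,"ax":0,"ay":0,"az":0,"jaw":-1},{"tx":-34,"ty":-45,"tz":-2,"ax":0,"ay":0,"az":0,"jaw":-1},{"tx":-34,"ty":-45,"tz":-2,"ax":0,"ay":0,"az":0,"jaw":-1}]' && 
python3 -m jog '[{"tx":0,"ty":0,"tz":0,"ax":0,"ay":0,"az":0.165,"jaw":-1},{"tx":0,"ty":0,"tz":0,"ax":0,"ay":0,"az":0.165,"jaw":-1},{"tx":0,"ty":0,"tz":0,"ax":0,"ay":0,"az":0.165,"jaw":-1},{"tx":0,"ty":0,"tz":0,"ax":0,"ay":0,"az":0.165,"jaw":-1}]' && 
python3 -m jog '[{"tx":0,"ty":0,"tz":0,"ax":0,"ay":0,"az":0.165,"jaw":-1},{"tx":0,"ty":0,"tz":0,"ax":0,"ay":0,"az":0.165,"jaw":-1},{"tx":0,"ty":0,"tz":0,"ax":0,"ay":0,"az":0.165,"jaw":-1},{"tx":0,"ty":0,"tz":0,"ax":0,"ay":0,"az":0.165,"jaw":-1},{"tx":0,"ty":0,"tz":0,"ax":0,"ay":0,"az":0,"jaw":-1}]'
cat >> h.py <<'E'
def look(cam,*qs):
    for q in qs:
        print(q,[(np.round(r["centre"]).tolist(),round(r["conf"],2),by_depth(cam[1],r["centre"]).round(0).tolist()) for r in place_of(q,cam[0])])
E
python3 - <<'E'
from h import *
s=sense(); print(s["time_s"],s["eef_pos"],s["joints"],s["ee_rot"])
c=shot("wrist"); save(c,"w2.png")
look(("wrist",c),"carrier_center","pin_1_tip","tape_1_center","timer")
E
```

```text
time_s: 1.88
eef_pos: [239.5, 246.9, 241.5]
ee_rot: [0.0, 0.125, 0.992, 0.0]
force: [1.9, -0.4, -0.3]
grip_width: 1.001
grip_force: 0.0
time_s: 2.5
eef_pos: [348.4, -13.7, 251.7]
ee_rot: [0.001, 0.125, 0.992, -0.0]
force: [0.4, 0.8, 0.2]
grip_width: 0.998
grip_force: 0.0
time_s: 3.12
eef_pos: [457.3, -273.8, 261.4]
ee_rot: [0.0, 0.125, 0.992, -0.0]
force: [0.1, 0.3, 0.7]
grip_width: 1.003
grip_force: 0.0
time_s: 3.62
eef_pos: [456.8, -271.9, 261.3]
ee_rot: [-0.0, 0.442, 0.897, -0.0]
force: [-0.4, -0.1, -0.0]
grip_width: 1.004
grip_force: 0.0
time_s: 4.25
eef_pos: [456.8, -271.9, 261.3]
ee_rot: [-0.0, 0.707, 0.708, -0.0]
force: [0.2, 0.2, 0.7]
grip_width: 0.996
grip_force: 0.0
4.25 [ 456.82610222 -271.8860944   261.2871139 ] [-7.57394794e-01  3.07510255e-01  1.42637710e+00 -2.60165934e-05
  1.40772524e+00 -7.58846969e-01] [-9.61421463e-06  7.06591679e-01  7.07621509e-01 -1.31027905e-05]
carrier_center [([376.0, 265.0], 0.6, [506.0, -345.0, 10.0])]
pin_1_tip [([377.0, 204.0], 0.79, [498.0, -272.0, 73.0]), ([392.0, 339.0], 0.66, [522.0, -413.0, 30.0])]
tape_1_center [([367.0, 192.0], 0.97, [492.0, -266.0, 53.0]), ([373.0, 204.0], 0.39, [494.0, -271.0, 76.0])]
timer [([485.0, 156.0], 0.66, [599.0, -240.0, 17.0])]
```

View pics/w2.png

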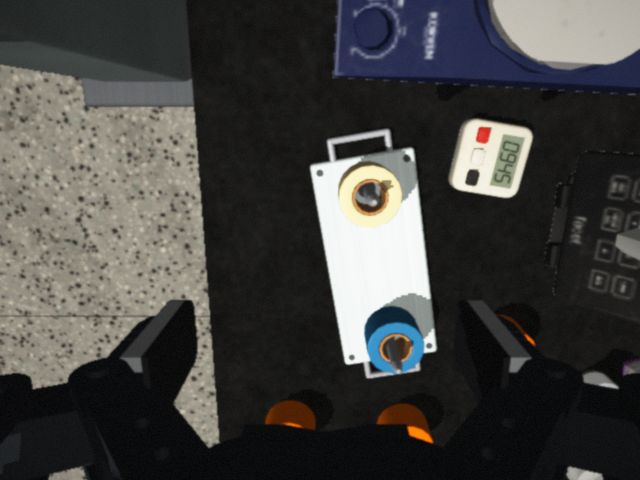

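The wrist view shows the cream roll at (370,194), the blue roll at (395,340), the white plate between them and the timer at (490,158).

```bash
cat >> h.py <<'E'
def sel(c,P,lo,hi,ctr,r):
    return (P[...,2]>lo)&(P[...,2]<hi)&(np.hypot(P[...,0]-ctr[0],P[...,1]-ctr[1])<r)&(c["depth"]>0)
def rect(P,m):
    q=P[m][:,:2].astype(np.float32); (x,y),(w,h),a=cv2.minAreaRect(q)
    if w>h: w,h,a=h,w,a+90
    return np.array([x,y]),w,h,np.mod(a+90,180)   # a: direction of long axis, deg from world x
E
python3 - <<'E'
from h import *
c=shot("wrist"); P=cloud(c); g=c["color"].astype(int).min(2)
m=sel(c,P,3,14,(508,-342),130)&(g>150)
m=cv2.morphologyEx(m.astype(np.uint8),cv2.MORPH_OPEN,np.ones((7,7)))>0
print("plate",rect(P,m),m.sum(),np.median(P[m][:,2]))
for n,ct in (("cream",(492,-268)),("blue",(520,-415))):
    m=sel(c,P,42,51,ct,45); q=P[m][:,:2].astype(np.float32); print(n,cv2.minEnclosingCircle(q),m.sum(),np.median(P[m][:,2]))
    m=sel(c,P,62,90,ct,40); print(" pin",P[m].mean(0) if m.any() else 0,m.sum())
E
```

```text
plate (array([ 507.75683594, -343.59741211]), 95.17462921142578, 208.7914276123047, np.float64(99.74421882629395)) 11469 8.812360823599988
cream ((495.74847412109375, -271.2469787597656), 27.021202087402344) 2465 46.330917901563396
 pin [ 494.68411624 -268.52339819   72.17757288] 139
blue ((523.59423828125, -413.20635986328125), 27.5079345703125) 1843 46.32292180609295
 pin [ 520.08621196 -415.18249648   70.53662005] 151
```

```bash
python3 -m jog '[{"tx":0.5,"ty":39,"tz":40,"ax":0,"ay":0,"az":0,"jaw":-1},{"tx":0,"ty":0,"tz":50,"ax":0,"ay":0,"az":0,"jaw":-1},{"tx":0,"ty":0,"tz":50,"ax":0,"ay":0,"az":0,"jaw":-1},{"tx":0,"ty":0,"tz":50,"ax":0,"ay":0,"az":0,"jaw":-1},{"tx":0,"ty":0,"tz":50,"ax":0,"ay":0,"az":0,"jaw":-1}]' && 
python3 -m jog '[{"tx":0,"ty":0,"tz":0,"ax":0,"ay":0,"az":0,"jaw":1},{"tx":0,"ty":0,"tz":0,"ax":0,"ay":0,"az":0,"jaw":1},{"tx":0,"ty":0,"tz":0,"ax":0,"ay":0,"az":0,"jaw":1},{"tx":0,"ty":0,"tz":0,"ax":0,"ay":0,"az":0,"jaw":1},{"tx":0,"ty":0,"tz":0,"ax":0,"ay":0,"az":0,"jaw":1}]' 30 &&
python3 -m jog '[{"tx":0,"ty":0,"tz":0,"ax":0,"ay":0,"az":0,"jaw":1},{"tx":0,"ty":0,"tz":0,"ax":0,"ay":0,"az":0,"jaw":1},{"tx":0,"ty":0,"tz":0,"ax":0,"ay":0,"az":0,"jaw":1},{"tx":0,"ty":0,"tz":0,"ax":0,"ay":0,"az":0,"jaw":1},{"tx":0,"ty":0,"tz":0,"ax":0,"ay":0,"az":0,"jaw":1}]'
```

```text
time_s: 5.18
eef_pos: [495.8, -271.4, 19.9]
ee_rot: [0.0, 0.707, 0.707, 0.0]
force: [0.9, -0.1, 1.0]
grip_width: 0.999
grip_force: 0.0
time_s: 5.8
eef_pos: [496.8, -272.1, 23.3]
ee_rot: [0.002, 0.707, 0.707, 0.0]
force: [-0.0, 0.1, 7.4]
grip_width: 0.621
grip_force: 32.2
time_s: 6.42
eef_pos: [496.8, -272.1, 23.3]
ee_rot: [0.002, 0.707, 0.707, 0.0]
force: [0.4, 0.4, 8.4]
grip_width: 0.62
grip_force: 32.2
```

```bash
python3 -m jog '[{"tx":0,"ty":0,"tz":-25,"ax":0,"ay":0,"az":0,"jaw":1},{"tx":0,"ty":0,"tz":-40,"ax":0,"ay":0,"az":0,"jaw":1},{"tx":0,"ty":0,"tz":-35,"ax":0,"ay":0,"az":0,"jaw":1},{"tx":18,"ty":-55,"tz":0,"ax":0,"ay":0,"az":0,"jaw":1},{"tx":18,"ty":-55,"tz":0,"ax":0,"ay":0,"az":0,"jaw":1}]' && 
python3 -m jog '[{"tx":0,"ty":0,"tz":0,"ax":0,"ay":0,"az":0,"jaw":1},{"tx":0,"ty":0,"tz":40,"ax":0,"ay":0,"az":0,"jaw":1},{"tx":0,"ty":0,"tz":40,"ax":0,"ay":0,"az":0,"jaw":1},{"tx":0,"ty":0,"tz":20,"ax":0,"ay":0,"az":0,"jaw":1},{"tx":0,"ty":0,"tz":6,"ax":0,"ay":0,"az":0,"jaw":1}]'
```

```text
time_s: 7.05
eef_pos: [384.7, -235.0, 122.1]
ee_rot: [0.001, 0.707, 0.707, -0.0]
force: [-1.6, -0.7, 0.4]
grip_width: 0.618
grip_force: 32.0
time_s: 7.68
eef_pos: [386.3, -235.6, 15.1]
ee_rot: [-0.0, 0.707, 0.707, 0.0]
force: [-10.0, 10.9, 46.9]
grip_width: 0.619
grip_force: 36.4
```

```bash
python3 -m jog '[{"tx":0,"ty":0,"tz":-2,"ax":0,"ay":0,"az":0,"jaw":1},{"tx":0,"ty":0,"tz":0,"ax":0,"ay":0,"az":0,"jaw":-1},{"tx":0,"ty":0,"tz":0,"ax":0,"ay":0,"az":0,"jaw":-1},{"tx":0,"ty":0,"tz":0,"ax":0,"ay":0,"az":0,"jaw":-1},{"tx":0,"ty":0,"tz":0,"ax":0,"ay":0,"az":0,"jaw":-1}]' && 
python3 -m jog '[{"tx":0,"ty":0,"tz":-40,"ax":0,"ay":0,"az":0,"jaw":-1},{"tx":0,"ty":0,"tz":-60,"ax":0,"ay":0,"az":0,"jaw":-1},{"tx":-58,"ty":0,"tz":-20,"ax":0,"ay":0,"az":0,"jaw":-1},{"tx":-58,"ty":50,"tz":0,"ax":0,"ay":0,"az":0,"jaw":-1},{"tx":0,"ty":0,"tz":0,"ax":0,"ay":0,"az":0,"jaw":-1}]'
python3 - <<'E'
from h import *
s=sense(); print(s["eef_pos"]); c=shot("wrist"); P=cloud(c); save(c,"w3.png")
for n,ct in (("cream",(385,-235)),("blue",(523,-414))):
    for z in ((30,42),(42,51)):
        m=sel(c,P,*z,ct,45); print(n,z,m.sum(), m.any() and (cv2.minEnclosingCircle(P[m][:,:2].astype(np.float32)),P[m][:,2].std(),P[m][:,2].mean()))
E
```

```text
time_s: 8.3
eef_pos: [385.9, -235.4, 17.4]
ee_rot: [0.0, 0.707, 0.707, -0.0]
force: [0.1, 0.2, -0.4]
grip_width: 1.004
grip_force: 0.0
time_s: 8.93
eef_pos: [427.7, -343.1, 136.4]
ee_rot: [0.0, 0.708, 0.707, -0.0]
force: [-0.5, 0.7, -0.8]
grip_width: 1.002
grip_force: 0.0
[ 427.71163851 -343.13269045  136.43249551]
cream (30, 42) 5933 (((387.93402099609375, -236.08755493164062), 26.953083038330078), np.float64(1.4832864331045177), np.float64(37.96555374047158))
cream (42, 51) 1 (((407.9799499511719, -234.005859375), 9.999999747378752e-05), np.float64(0.0), np.float64(42.128574884720706))
blue (30, 42) 581 (((520.3418579101562, -409.95880126953125), 26.584190368652344), np.float64(3.561693534154182), np.float64(35.71932349440729))
blue (42, 51) 1205 (((522.7635498046875, -413.01092529296875), 26.872215270996094), np.float64(1.1322457749128902), np.float64(45.94772012530185))
```

```bash
python3 -m jog '[{"tx":-35,"ty":47.5,"tz":0,"ax":0,"ay":0,"az":0,"jaw":-1},{"tx":-35,"ty":47.5,"tz":0,"ax":0,"ay":0,"az":0,"jaw":-1},{"tx":0,"ty":0,"tz":30,"ax":0,"ay":0,"az":0,"jaw":-1},{"tx":0,"ty":0,"tz":43,"ax":0,"ay":0,"az":0,"jaw":-1},{"tx":0,"ty":0,"tz":43,"ax":0,"ay":0,"az":0,"jaw":-1}]' && 
python3 -m jog '[{"tx":0,"ty":0,"tz":0,"ax":0,"ay":0,"az":0,"jaw":1},{"tx":0,"ty":0,"tz":0,"ax":0,"ay":0,"az":0,"jaw":1},{"tx":0,"ty":0,"tz":0,"ax":0,"ay":0,"az":0,"jaw":1},{"tx":0,"ty":0,"tz":0,"ax":0,"ay":0,"az":0,"jaw":1},{"tx":0,"ty":0,"tz":0,"ax":0,"ay":0,"az":0,"jaw":1}]' 30 &&
python3 -m jog '[{"tx":0,"ty":0,"tz":-25,"ax":0,"ay":0,"az":0,"jaw":1},{"tx":0,"ty":0,"tz":-40,"ax":0,"ay":0,"az":0,"jaw":1},{"tx":0,"ty":0,"tz":-35,"ax":0,"ay":0,"az":0,"jaw":1},{"tx":0,"ty":0,"tz":0,"ax":0,"ay":0,"az":0,"jaw":1},{"tx":0,"ty":0,"tz":0,"ax":0,"ay":0,"az":0,"jaw":1}]'
```

```text
time_s: 9.6
eef_pos: [521.2, -409.5, 20.3]
ee_rot: [-0.0, 0.707, 0.707, 0.0]
force: [0.2, -0.9, 0.1]
grip_width: 1.002
grip_force: 0.0
time_s: 10.22
eef_pos: [522.3, -411.4, 23.6]
ee_rot: [0.002, 0.707, 0.707, -0.0]
force: [-1.1, 0.8, 7.9]
grip_width: 0.612
grip_force: 32.1
time_s: 10.85
eef_pos: [521.4, -410.4, 120.8]
ee_rot: [-0.0, 0.707, 0.707, 0.0]
force: [-0.4, -1.1, -1.0]
grip_width: 0.615
grip_force: 31.9
```

```bash
python3 -m jog '[{"tx":28,"ty":-45,"tz":0,"ax":0,"ay":0,"az":0,"jaw":1},{"tx":28,"ty":-45,"tz":0,"ax":0,"ay":0,"az":0,"jaw":1},{"tx":28,"ty":-45,"tz":0,"ax":0,"ay":0,"az":0,"jaw":1},{"tx":0,"ty":0,"tz":40,"ax":0,"ay":0,"az":0,"jaw":1},{"tx":0,"ty":0,"tz":40,"ax":0,"ay":0,"az":0,"jaw":1}]' && 
python3 -m jog '[{"tx":0,"ty":0,"tz":20,"ax":0,"ay":0,"az":0,"jaw":1},{"tx":0,"ty":0,"tz":5,"ax":0,"ay":0,"az":0,"jaw":1},{"tx":0,"ty":0,"tz":-0.5,"ax":0,"ay":0,"az":0,"jaw":1}, {"tx":0,"ty":0,"tz":0,"ax":0,"ay":0,"az":0,"jaw":-1},{"tx":0,"ty":0,"tz":0,"ax":0,"ay":0,"az":0,"jaw":-1}]' &&
python3 -m jog '[{"tx":0,"ty":0,"tz":0,"ax":0,"ay":0,"az":0,"jaw":-1},{"tx":0,"ty":0,"tz":0,"ax":0,"ay":0,"az":0,"jaw":-1},{"tx":0,"ty":0,"tz":-40,"ax":0,"ay":0,"az":0,"jaw":-1},{"tx":0,"ty":0,"tz":-60,"ax":0,"ay":0,"az":0,"jaw":-1},{"tx":0,"ty":0,"tz":-60,"ax":0,"ay":0,"az":0,"jaw":-1}]'&&
python3 -m jog '[{"tx":40,"ty":0,"tz":-40,"ax":0,"ay":0,"az":0,"jaw":-1},{"tx":0,"ty":10,"tz":-20,"ax":0,"ay":0,"az":0,"jaw":-1},{"tx":0,"ty":20,"tz":0,"ax":0,"ay":0,"az":0,"jaw":-1},{"tx":0,"ty":0,"tz":0,"ax":0,"ay":0,"az":0,"jaw":-1},{"tx":0,"ty":0,"tz":0,"ax":0,"ay":0,"az":0,"jaw":-1}]'
python3 - <<'E'
from h import *
s=sense(); print(s["eef_pos"],s["ee_rot"]); c=shot("wrist"); P=cloud(c); save(c,"w3.png")
for n,ct in (("cream",(385,-235)),("blue",(385,-325))):
    m=sel(c,P,30,51,ct,45); print(n,m.sum(), m.any() and (cv2.minEnclosingCircle(P[m][:,:2].astype(np.float32)),P[m][:,2].std(),P[m][:,2].mean()))
g=c["color"].astype(int).min(2)
m=sel(c,P,3,14,(508,-342),130)&(g>150)
m=cv2.morphologyEx(m.astype(np.uint8),cv2.MORPH_OPEN,np.ones((7,7)))>0
print("plate",rect(P,m),m.sum(),np.median(P[m][:,2]))
for ct in (495,-270),(520.5,-417.5):
    m=sel(c,P,66,90,ct,25); print(" pin",P[m].mean(0) if m.any() else 0,m.sum())
E
```

```text
time_s: 11.48
eef_pos: [386.1, -326.3, 40.1]
ee_rot: [0.0, 0.707, 0.707, 0.0]
force: [-0.1, -1.1, -1.1]
grip_width: 0.619
grip_force: 31.9
time_s: 12.1
eef_pos: [386.7, -326.7, 16.9]
ee_rot: [0.0, 0.707, 0.707, -0.0]
force: [0.2, 0.6, 0.0]
grip_width: 0.996
grip_force: 0.0
time_s: 12.72
eef_pos: [386.4, -326.5, 178.6]
ee_rot: [-0.0, 0.707, 0.707, 0.0]
force: [0.6, -1.4, 0.1]
grip_width: 1.0
grip_force: 0.0
time_s: 13.35
eef_pos: [416.1, -286.6, 236.4]
ee_rot: [-0.001, 0.707, 0.707, -0.0]
force: [-0.2, -0.2, -0.3]
grip_width: 0.997
grip_force: 0.0
[ 416.10658938 -286.58283245  236.36422331] [-5.61886597e-04  7.07115936e-01  7.07097401e-01 -5.01053167e-05]
cream 2978 (((387.9891052246094, -235.89747619628906), 26.93576431274414), np.float64(1.0693012587010224), np.float64(38.19649311133194))
blue 2581 (((387.6177978515625, -328.6815490722656), 26.9770450592041), np.float64(1.6240343813829523), np.float64(37.899296700289185))
plate (array([ 507.60424805, -343.82348633]), 95.00776672363281, 209.00350952148438, np.float64(99.77903652191162)) 19481 8.81190994541896
 pin [ 494.11186622 -268.9940149    72.63497564] 161
 pin [ 519.48812116 -415.65446659   72.37727274] 143
```

View pics/w3.png

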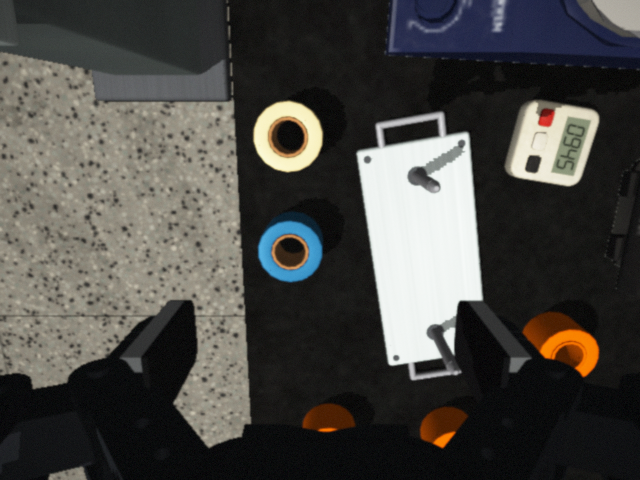

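Both rolls lie flat, cream at (288,136) and blue at (290,250). Both pins are free, at (418,177) and (436,332). Next, over to the trays.

```bash
python3 -m jog '[{"tx":59,"ty":2,"tz":-4,"ax":0,"ay":0,"az":0,"jaw":-1},{"tx":59,"ty":2,"tz":-4,"ax":0,"ay":0,"az":0,"jaw":-1},{"tx":59,"ty":2,"tz":-4,"ax":0,"ay":0,"az":0,"jaw":-1},{"tx":59,"ty":2,"tz":-4,"ax":0,"ay":0,"az":0,"jaw":-1},{"tx":59,"ty":2,"tz":-4,"ax":0,"ay":0,"az":0,"jaw":-1}]' && 
python3 -m jog '[{"tx":59,"ty":2,"tz":0,"ax":0,"ay":0,"az":0,"jaw":-1},{"tx":59,"ty":2,"tz":0,"ax":0,"ay":0,"az":0,"jaw":-1},{"tx":59,"ty":2,"tz":0,"ax":0,"ay":0,"az":0,"jaw":-1},{"tx":59,"ty":2,"tz":0,"ax":0,"ay":0,"az":0,"jaw":-1},{"tx":59,"ty":2,"tz":0,"ax":0,"ay":0,"az":0,"jaw":-1}]' && 
python3 -m jog '[{"tx":60,"ty":2,"tz":0,"ax":0,"ay":0,"az":0,"jaw":-1},{"tx":0,"ty":0,"tz":0,"ax":0,"ay":0,"az":-0.1745,"jaw":-1},{"tx":0,"ty":0,"tz":0,"ax":0,"ay":0,"az":-0.1745,"jaw":-1},{"tx":0,"ty":0,"tz":0,"ax":0,"ay":0,"az":-0.1745,"jaw":-1},{"tx":0,"ty":0,"tz":0,"ax":0,"ay":0,"az":-0.1745,"jaw":-1}]' && 
python3 -m jog '[{"tx":0,"ty":0,"tz":0,"ax":0,"ay":0,"az":-0.1745,"jaw":-1},{"tx":0,"ty":0,"tz":0,"ax":0,"ay":0,"az":-0.1745,"jaw":-1},{"tx":0,"ty":0,"tz":0,"ax":0,"ay":0,"az":-0.1745,"jaw":-1},{"tx":0,"ty":0,"tz":0,"ax":0,"ay":0,"az":-0.1745,"jaw":-1},{"tx":0,"ty":0,"tz":0,"ax":0,"ay":0,"az":-0.1745,"jaw":-1}]'
python3 - <<'E'
from h import *
s=sense(); print(s["eef_pos"],s["ee_rot"]); c=shot("wrist"); P=cloud(c); save(c,"w4.png")
look(("wrist",c),"tray_a_center","tray_a_hole","bar_a1_center")
m=(P[...,2]>12)&(P[...,2]<26)&(P[...,0]>400)&(P[...,0]<600)&(P[...,1]>220)&(P[...,1]<520)
n,l,st,ce=cv2.connectedComponentsWithStats(m.astype(np.uint8))
for i in range(1,n):
    if st[i,4]>300: print(i,st[i],rect(P,l==i),np.median(P[l==i][:,2]))
E
```

```text
time_s: 14.02
eef_pos: [426.0, 9.8, 257.0]
ee_rot: [0.0, 0.707, 0.707, 0.0]
force: [1.1, -0.0, 0.5]
grip_width: 1.001
grip_force: 0.0
time_s: 14.65
eef_pos: [436.3, 304.8, 256.8]
ee_rot: [0.0, 0.707, 0.707, -0.0]
force: [0.7, -0.3, 0.2]
grip_width: 1.003
grip_force: 0.0
time_s: 15.28
eef_pos: [438.6, 362.7, 256.6]
ee_rot: [-0.0, 0.42, 0.907, -0.0]
force: [0.2, -0.5, -0.2]
grip_width: 0.999
grip_force: 0.0
time_s: 15.9
eef_pos: [438.6, 362.7, 256.6]
ee_rot: [-0.0, -0.002, 1.0, -0.0]
force: [-0.5, 0.9, 0.2]
grip_width: 1.002
grip_force: 0.0
[438.64532217 362.68368159 256.61645174] [-2.32164973e-04 -2.45368989e-03  9.99996948e-01 -1.72590139e-04]
tray_a_center [([283.0, 240.0], 0.72, [486.0, 322.0, 4.0])]
tray_a_hole [([282.0, 160.0], 0.62, [411.0, 322.0, 1.0])]
bar_a1_center [([280.0, 276.0], 0.69, [520.0, 318.0, 13.0])]
1 [ 251  181   66  121 1438] (array([486.30456543, 324.62368774]), 56.37519073486328, 114.6869888305664, np.float64(0.9790307879447937)) 18.39196961710877
2 [ 360  196   71  124 1459] (array([501.70501709, 428.24945068]), 56.370296478271484, 114.35990905761719, np.float64(7.614128589630127)) 18.329349179169867
```

View pics/w4.png

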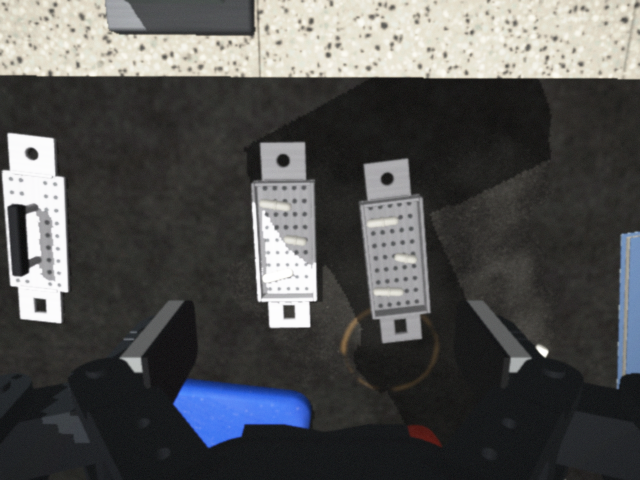

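The picture shows the trays at (286,240) and (395,257) with three bars each, and the cover at the left (38,230). Grasping the near tray.

```bash
python3 -m jog '[{"tx":-47.5,"ty":-39.7,"tz":5,"ax":0,"ay":0,"az":-0.012,"jaw":-1},{"tx":0,"ty":0,"tz":60,"ax":0,"ay":0,"az":0,"jaw":-1},{"tx":0,"ty":0,"tz":60,"ax":0,"ay":0,"az":0,"jaw":-1},{"tx":0,"ty":0,"tz":60,"ax":0,"ay":0,"az":0,"jaw":-1},{"tx":0,"ty":0,"tz":40,"ax":0,"ay":0,"az":0,"jaw":-1}]' && 
python3 -m jog '[{"tx":0,"ty":0,"tz":20,"ax":0,"ay":0,"az":0,"jaw":-1},{"tx":0,"ty":0,"tz":10,"ax":0,"ay":0,"az":0,"jaw":-1},{"tx":0,"ty":0,"tz":0,"ax":0,"ay":0,"az":0,"jaw":-1},{"tx":0,"ty":0,"tz":0,"ax":0,"ay":0,"az":0,"jaw":1},{"tx":0,"ty":0,"tz":0,"ax":0,"ay":0,"az":0,"jaw":1}]' 50 && 
python3 -m jog '[{"tx":0,"ty":0,"tz":0,"ax":0,"ay":0,"az":0,"jaw":1},{"tx":0,"ty":0,"tz":0,"ax":0,"ay":0,"az":0,"jaw":1},{"tx":0,"ty":0,"tz":0,"ax":0,"ay":0,"az":0,"jaw":1},{"tx":0,"ty":0,"tz":0,"ax":0,"ay":0,"az":0,"jaw":1},{"tx":0,"ty":0,"tz":0,"ax":0,"ay":0,"az":0,"jaw":1}]'
```

```text
time_s: 16.73
eef_pos: [485.2, 322.9, 29.1]
ee_rot: [-0.001, -0.004, 1.0, -0.001]
force: [-0.1, -0.0, 0.6]
grip_width: 0.999
grip_force: 0.0
time_s: 17.35
eef_pos: [486.8, 323.9, 3.1]
ee_rot: [0.001, -0.006, 1.0, 0.0]
force: [-0.4, -0.0, 2.8]
grip_width: 0.639
grip_force: 52.2
time_s: 17.98
eef_pos: [486.8, 323.9, 3.1]
ee_rot: [0.001, -0.006, 1.0, 0.0]
force: [-0.8, -0.3, 6.0]
grip_width: 0.642
grip_force: 53.8
```

```bash
python3 -m jog '[{"tx":0,"ty":0,"tz":-15,"ax":0,"ay":0,"az":0,"jaw":1},{"tx":0,"ty":0,"tz":-40,"ax":0,"ay":0,"az":0,"jaw":1},{"tx":0,"ty":0,"tz":-50,"ax":0,"ay":0,"az":0,"jaw":1},{"tx":0,"ty":0,"tz":-50,"ax":0,"ay":0,"az":0,"jaw":1},{"tx":0,"ty":0,"tz":-40,"ax":0,"ay":0,"az":0,"jaw":1}]' && 
python3 -m jog '[{"tx":0,"ty":0,"tz":0,"ax":0,"ay":0,"az":0.177,"jaw":1},{"tx":0,"ty":0,"tz":0,"ax":0,"ay":0,"az":0.177,"jaw":1},{"tx":0,"ty":0,"tz":0,"ax":0,"ay":0,"az":0.177,"jaw":1},{"tx":0,"ty":0,"tz":0,"ax":0,"ay":0,"az":0.177,"jaw":1}]' && 
python3 -m jog '[{"tx":0,"ty":0,"tz":0,"ax":0,"ay":0,"az":0.177,"jaw":1},{"tx":0,"ty":0,"tz":0,"ax":0,"ay":0,"az":0.177,"jaw":1},{"tx":0,"ty":0,"tz":0,"ax":0,"ay":0,"az":0.177,"jaw":1},{"tx":0,"ty":0,"tz":0,"ax":0,"ay":0,"az":0.177,"jaw":1},{"tx":0,"ty":0,"tz":0,"ax":0,"ay":0,"az":0,"jaw":1}]' && 
python3 -m jog '[{"tx":-30,"ty":-4.1,"tz":0,"ax":0,"ay":0,"az":0,"jaw":1},{"tx":-55,"ty":-7.5,"tz":0,"ax":0,"ay":0,"az":0,"jaw":1},{"tx":-60,"ty":-8.2,"tz":0,"ax":0,"ay":0,"az":0,"jaw":1},{"tx":-60,"ty":-8.2,"tz":0,"ax":0,"ay":0,"az":0,"jaw":1},{"tx":-60,"ty":-8.2,"tz":0,"ax":0,"ay":0,"az":0,"jaw":1}]' && 
python3 -m jog '[{"tx":-60,"ty":-8.2,"tz":0,"ax":0,"ay":0,"az":0,"jaw":1},{"tx":-60,"ty":-8.2,"tz":0,"ax":0,"ay":0,"az":0,"jaw":1},{"tx":-60,"ty":-8.2,"tz":0,"ax":0,"ay":0,"az":0,"jaw":1},{"tx":-60,"ty":-8.2,"tz":0,"ax":0,"ay":0,"az":0,"jaw":1},{"tx":-60,"ty":-8.2,"tz":0,"ax":0,"ay":0,"az":0,"jaw":1}]' && 
python3 -m jog '[{"tx":-50,"ty":-6.8,"tz":0,"ax":0,"ay":0,"az":0,"jaw":1},{"tx":-30,"ty":-4.1,"tz":0,"ax":0,"ay":0,"az":0,"jaw":1},{"tx":-16,"ty":-2,"tz":0,"ax":0,"ay":0,"az":0,"jaw":1},{"tx":0,"ty":0,"tz":0,"ax":0,"ay":0,"az":0,"jaw":1},{"tx":0,"ty":0,"tz":0,"ax":0,"ay":0,"az":0,"jaw":1}]'
python3 - <<'E'
from h import *
T=toolT(); print(T[:3,3].round(1),np.degrees(np.arctan2(T[1,1],T[0,1])))
c=shot("wrist"); save(c,"w5.png")
E
```

```text
time_s: 18.6
eef_pos: [486.0, 323.5, 199.9]
ee_rot: [0.001, -0.006, 1.0, 0.0]
force: [0.9, 0.5, -1.7]
grip_width: 0.641
grip_force: 53.7
time_s: 19.1
eef_pos: [485.9, 323.5, 197.7]
ee_rot: [0.0, 0.344, 0.939, 0.0]
force: [0.8, -0.1, -1.6]
grip_width: 0.638
grip_force: 53.7
time_s: 19.73
eef_pos: [485.9, 323.5, 197.5]
ee_rot: [0.0, 0.645, 0.764, 0.0]
force: [-0.6, 0.4, -2.7]
grip_width: 0.635
grip_force: 53.7
time_s: 20.35
eef_pos: [494.1, 54.4, 197.4]
ee_rot: [0.0, 0.644, 0.765, 0.0]
force: [0.7, -0.3, -1.4]
grip_width: 0.639
grip_force: 53.7
time_s: 20.98
eef_pos: [503.3, -248.4, 197.4]
ee_rot: [0.0, 0.644, 0.765, 0.0]
force: [1.0, 0.8, -1.8]
grip_width: 0.64
grip_force: 53.7
time_s: 21.6
eef_pos: [507.0, -342.0, 197.0]
ee_rot: [-0.0, 0.645, 0.764, 0.0]
force: [1.0, -0.1, -2.5]
grip_width: 0.638
grip_force: 53.7
[ 507. -342.  197.] 9.650477353142701
```

View pics/w5.png

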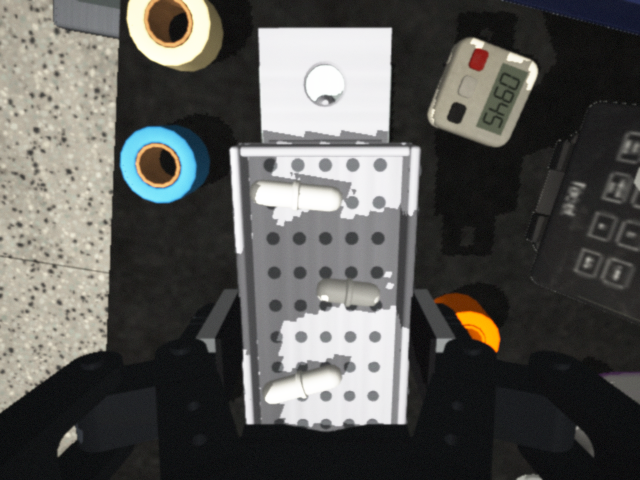

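The tray is held level with its three bars; the ear hole is at (325,84) and the pin shows through it.

```bash
cat >> h.py <<'E'
def held(c,lo=170,hi=235):
    P=cloud(c); m=(P[...,2]>lo)&(P[...,2]<hi); mm=m.astype(np.uint8); mm[300:]=0
    n,l,st,ce=cv2.connectedComponentsWithStats(mm); i=1+np.argmax(st[1:,4]); b=(l==i).astype(np.uint8)
    cs,hr=cv2.findContours(b,cv2.RETR_CCOMP,cv2.CHAIN_APPROX_NONE)
    best=[]
    for k,ct in enumerate(cs):
        if hr[0][k][3]>=0 and cv2.contourArea(ct)>500:
            (u,v),r=cv2.minEnclosingCircle(ct)
            (u2,v2),ax,an=cv2.fitEllipse(ct); best.append((u2,v2,ax))
    return P,b,best
E
python3 - <<'E'
from h import *
c=shot("wrist"); P,b,best=held(c)
T=toolT()
for u,v,ax in best:
    u0,v0=int(u),int(v); r=int(max(ax)/2)+6
    ring=P[v0-r:v0+r,u0-r:u0+r][b[v0-r:v0+r,u0-r:u0+r]>0]; z=np.median(ring[:,2])
    X=at_z(c,(u,v),z); print((u,v),ax,z,X, "tool",np.linalg.inv(T)@np.r_[X,1])
# side edges of the ear for tray yaw
L=[];Rr=[]
for v in range(35,130,3):
    k=np.where(b[v])[0]; L.append(P[v,k[0],:2]);Rr.append(P[v,k[-1],:2])
for E in (L,Rr):
    vx,vy,x,y=cv2.fitLine(np.array(E,np.float32),cv2.DIST_HUBER,0,.01,.01).ravel(); print("edge angle",np.degrees(np.arctan2(vy,vx))%180)
E
```

```text
(324.9622497558594, 84.54489135742188) (38.34484100341797, 40.164466857910156) 198.68549162286052 [ 495.09939792 -267.89299803  198.68549162] tool [75.1468983   0.58966951 -1.59657776  1.        ]
edge angle 99.82629
edge angle 99.890785
```

```bash
python3 -m jog '[{"tx":-1.7,"ty":-1,"tz":40,"ax":0,"ay":0,"az":0,"jaw":1},{"tx":0,"ty":0,"tz":45,"ax":0,"ay":0,"az":0,"jaw":1},{"tx":0,"ty":0,"tz":25,"ax":0,"ay":0,"az":0,"jaw":1},{"tx":0,"ty":0,"tz":0,"ax":0,"ay":0,"az":0,"jaw":1}]' && 
python3 -m jog '[{"tx":0,"ty":0,"tz":5,"ax":0,"ay":0,"az":0,"jaw":1},{"tx":0,"ty":0,"tz":5,"ax":0,"ay":0,"az":0,"jaw":1},{"tx":0,"ty":0,"tz":5,"ax":0,"ay":0,"az":0,"jaw":1},{"tx":0,"ty":0,"tz":5,"ax":0,"ay":0,"az":0,"jaw":1}]'
```

```text
time_s: 22.2
eef_pos: [505.7, -343.8, 85.4]
ee_rot: [-0.002, 0.645, 0.764, 0.0]
force: [-0.1, -0.4, -1.3]
grip_width: 0.641
grip_force: 53.7
time_s: 22.7
eef_pos: [506.5, -345.0, 66.9]
ee_rot: [0.0, 0.646, 0.763, 0.0]
force: [2.2, 0.6, -0.8]
grip_width: 0.638
grip_force: 53.8
```

```bash
python3 -m jog '[{"tx":0,"ty":0,"tz":12,"ax":0,"ay":0,"az":0,"jaw":1},{"tx":0,"ty":0,"tz":12,"ax":0,"ay":0,"az":0,"jaw":1},{"tx":0,"ty":0,"tz":12,"ax":0,"ay":0,"az":0,"jaw":1},{"tx":0,"ty":0,"tz":10,"ax":0,"ay":0,"az":0,"jaw":1}]' && 
python3 -m jog '[{"tx":0,"ty":0,"tz":4,"ax":0,"ay":0,"az":0,"jaw":1},{"tx":0,"ty":0,"tz":4,"ax":0,"ay":0,"az":0,"jaw":1},{"tx":0,"ty":0,"tz":2,"ax":0,"ay":0,"az":0,"jaw":1}]'
```

```text
time_s: 23.2
eef_pos: [506.4, -344.9, 20.0]
ee_rot: [0.0, 0.646, 0.763, 0.0]
force: [3.4, 3.2, 0.5]
grip_width: 0.638
grip_force: 54.0
time_s: 23.58
eef_pos: [506.3, -344.9, 11.1]
ee_rot: [0.0, 0.646, 0.763, 0.0]
force: [-1.6, 7.9, 16.5]
grip_width: 0.639
grip_force: 55.7
```

```bash
python3 -m jog '[{"tx":0,"ty":0,"tz":-1,"ax":0,"ay":0,"az":0,"jaw":-1},{"tx":0,"ty":0,"tz":0,"ax":0,"ay":0,"az":0,"jaw":-1},{"tx":0,"ty":0,"tz":0,"ax":0,"ay":0,"az":0,"jaw":-1},{"tx":0,"ty":0,"tz":-10,"ax":0,"ay":0,"az":0,"jaw":-1},{"tx":0,"ty":0,"tz":-30,"ax":0,"ay":0,"az":0,"jaw":-1}]' && 
python3 -m jog '[{"tx":0,"ty":0,"tz":-50,"ax":0,"ay":0,"az":0,"jaw":-1},{"tx":0,"ty":0,"tz":-50,"ax":0,"ay":0,"az":0,"jaw":-1},{"tx":0,"ty":0,"tz":-50,"ax":0,"ay":0,"az":0,"jaw":-1},{"tx":0,"ty":0,"tz":0,"ax":0,"ay":0,"az":0,"jaw":-1}]'
python3 - <<'E'
from h import *
T=toolT(); print(T[:3,3].round(1),np.degrees(np.arctan2(T[1,1],T[0,1])))
c=shot("wrist"); save(c,"w6.png"); P=cloud(c)
m=sel(c,P,21,32,(506,-344),85); print(rect(P,m),m.sum(),np.median(P[m][:,2]))
t=capture("top"); 
for q in ("tray_a_center","cover_handle"):
    print(q,[(np.round(r["centre"]).tolist(),round(r["conf"],2)) for r in place_of(q,"top")])
E
```

```text
time_s: 24.2
eef_pos: [505.5, -344.7, 51.6]
ee_rot: [-0.001, 0.646, 0.763, 0.0]
force: [0.5, 0.0, 0.3]
grip_width: 0.997
grip_force: 0.0
time_s: 24.7
eef_pos: [507.1, -346.1, 206.8]
ee_rot: [0.004, 0.646, 0.763, -0.0]
force: [-0.2, -1.1, -0.7]
grip_width: 0.999
grip_force: 0.0
[ 507.1 -346.1  206.8] 9.54561190694947
(array([ 507.38973999, -344.35092163]), 56.26991653442383, 144.90379333496094, np.float64(99.5449161529541)) 2146 26.418578893368363
tray_a_center [([416.0, 253.0], 0.55)]
cover_handle [([258.0, 263.0], 0.72), ([380.0, 298.0], 0.54)]
```

View pics/w6.png

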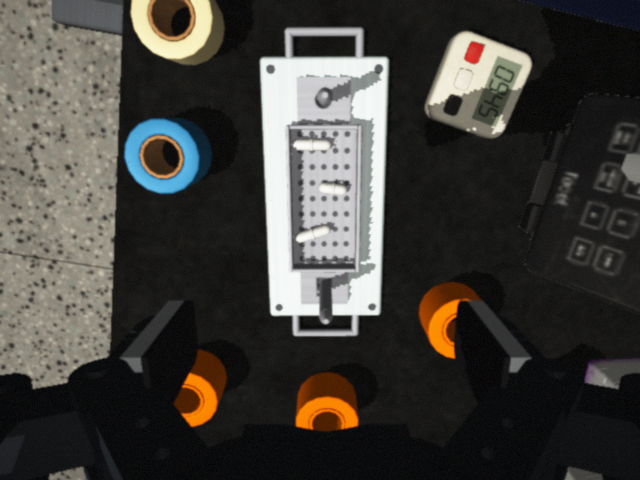

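The first tray is home on both pins at (325,195), with its top at 26.4 mm and its bars inside. Going for the second tray.

```bash
python3 -m jog '[{"tx":58.8,"ty":7.6,"tz":0,"ax":0,"ay":0,"az":0,"jaw":-1},{"tx":58.8,"ty":7.6,"tz":0,"ax":0,"ay":0,"az":0,"jaw":-1},{"tx":58.8,"ty":7.6,"tz":0,"ax":0,"ay":0,"az":0,"jaw":-1},{"tx":58.8,"ty":7.6,"tz":0,"ax":0,"ay":0,"az":0,"jaw":-1},{"tx":58.8,"ty":7.6,"tz":0,"ax":0,"ay":0,"az":0,"jaw":-1}]' && 
python3 -m jog '[{"tx":58.8,"ty":7.6,"tz":0,"ax":0,"ay":0,"az":0,"jaw":-1},{"tx":58.8,"ty":7.6,"tz":0,"ax":0,"ay":0,"az":0,"jaw":-1},{"tx":58.8,"ty":7.6,"tz":0,"ax":0,"ay":0,"az":0,"jaw":-1},{"tx":58.8,"ty":7.6,"tz":0,"ax":0,"ay":0,"az":0,"jaw":-1},{"tx":58.8,"ty":7.6,"tz":0,"ax":0,"ay":0,"az":0,"jaw":-1}]' && 
python3 -m jog '[{"tx":58.8,"ty":7.6,"tz":0,"ax":0,"ay":0,"az":0,"jaw":-1},{"tx":58.8,"ty":7.6,"tz":0,"ax":0,"ay":0,"az":0,"jaw":-1},{"tx":58.8,"ty":7.6,"tz":0,"ax":0,"ay":0,"az":0,"jaw":-1},{"tx":0,"ty":0,"tz":0,"ax":0,"ay":0,"az":-0.1706,"jaw":-1},{"tx":0,"ty":0,"tz":0,"ax":0,"ay":0,"az":-0.1706,"jaw":-1}]' && 
python3 -m jog '[{"tx":0,"ty":0,"tz":0,"ax":0,"ay":0,"az":-0.1706,"jaw":-1},{"tx":0,"ty":0,"tz":0,"ax":0,"ay":0,"az":-0.1706,"jaw":-1},{"tx":0,"ty":0,"tz":0,"ax":0,"ay":0,"az":-0.1706,"jaw":-1},{"tx":0,"ty":0,"tz":0,"ax":0,"ay":0,"az":-0.1706,"jaw":-1}]' && 
python3 -m jog '[{"tx":0,"ty":0,"tz":0,"ax":0,"ay":0,"az":-0.1706,"jaw":-1},{"tx":0,"ty":0,"tz":0,"ax":0,"ay":0,"az":-0.1706,"jaw":-1},{"tx":0,"ty":0,"tz":0,"ax":0,"ay":0,"az":-0.1706,"jaw":-1},{"tx":0,"ty":0,"tz":0,"ax":0,"ay":0,"az":0,"jaw":-1}]'
cat >> h.py <<'E'
def goto(ctr,ang):
    T=toolT(); yaw=np.degrees(np.arctan2(T[1,1],T[0,1])); d=np.linalg.inv(T)[:3,:3]@np.r_[ctr-T[:2,3],0]
    print("TCP",T[:3,3].round(1),"yaw",round(yaw,2),"tilt",np.round(T[:2,2],4),"-> tx,ty",d[:2].round(1),"az",round(-np.radians((ang-yaw+90)%180-90),4))
E
python3 - <<'E'
from h import *
c=shot("wrist"); P=cloud(c)
m=(P[...,2]>12)&(P[...,2]<26)&(P[...,0]>400)&(P[...,0]<620)&(P[...,1]>300)&(P[...,1]<540)
n,l,st,ce=cv2.connectedComponentsWithStats(m.astype(np.uint8))
for i in range(1,n):
    if st[i,4]>300: r=rect(P,l==i); print(st[i],r,np.median(P[l==i][:,2])); goto(r[0],r[3]+90)
E
```

```text
time_s: 25.52
eef_pos: [494.1, -46.9, 200.8]
ee_rot: [-0.001, 0.646, 0.763, -0.0]
force: [0.5, 0.2, -0.0]
grip_width: 1.0
grip_force: 0.0
time_s: 26.15
eef_pos: [482.9, 249.2, 200.8]
ee_rot: [-0.0, 0.646, 0.763, -0.001]
force: [1.0, -0.1, -0.1]
grip_width: 0.997
grip_force: 0.0
time_s: 26.78
eef_pos: [476.2, 425.6, 199.9]
ee_rot: [-0.001, 0.504, 0.864, -0.001]
force: [0.9, 0.4, 0.2]
grip_width: 1.006
grip_force: 0.0
time_s: 27.28
eef_pos: [476.5, 424.9, 200.3]
ee_rot: [-0.001, 0.186, 0.982, -0.001]
force: [0.0, -0.6, -0.3]
grip_width: 0.997
grip_force: 0.0
time_s: 27.78
eef_pos: [476.6, 425.0, 200.6]
ee_rot: [-0.001, -0.065, 0.998, -0.0]
force: [0.8, 0.1, 0.4]
grip_width: 0.997
grip_force: 0.0
[ 290  164   75  141 1929] (array([501.57073975, 428.19125366]), 56.35224151611328, 113.72843170166016, np.float64(7.718451976776123)) 18.441901488047165
TCP [476.6 425.  200.8] yaw 97.31 tilt [-0.0015 -0.0009] -> tx,ty [-25.2   0. ] az -0.0072
```

```bash
python3 -m jog '[{"tx":-25.2,"ty":-1,"tz":30,"ax":0,"ay":0,"az":-0.007,"jaw":-1},{"tx":0,"ty":0,"tz":55,"ax":0,"ay":0,"az":0,"jaw":-1},{"tx":0,"ty":0,"tz":55,"ax":0,"ay":0,"az":0,"jaw":-1},{"tx":0,"ty":0,"tz":35,"ax":0,"ay":0,"az":0,"jaw":-1},{"tx":0,"ty":0,"tz":15,"ax":0,"ay":0,"az":0,"jaw":-1}]' && 
python3 -m jog '[{"tx":0,"ty":0,"tz":10,"ax":0,"ay":0,"az":0,"jaw":-1},{"tx":0,"ty":0,"tz":0,"ax":0,"ay":0,"az":0,"jaw":-1},{"tx":0,"ty":0,"tz":0,"ax":0,"ay":0,"az":0,"jaw":1},{"tx":0,"ty":0,"tz":0,"ax":0,"ay":0,"az":0,"jaw":1},{"tx":0,"ty":0,"tz":0,"ax":0,"ay":0,"az":0,"jaw":1}]' 50 && 
python3 -m jog '[{"tx":0,"ty":0,"tz":0,"ax":0,"ay":0,"az":0,"jaw":1},{"tx":0,"ty":0,"tz":0,"ax":0,"ay":0,"az":0,"jaw":1},{"tx":0,"ty":0,"tz":0,"ax":0,"ay":0,"az":0,"jaw":1}]' && 
python3 -m jog '[{"tx":0,"ty":0,"tz":-15,"ax":0,"ay":0,"az":0,"jaw":1},{"tx":0,"ty":0,"tz":-40,"ax":0,"ay":0,"az":0,"jaw":1},{"tx":0,"ty":0,"tz":-50,"ax":0,"ay":0,"az":0,"jaw":1},{"tx":0,"ty":0,"tz":-50,"ax":0,"ay":0,"az":0,"jaw":1},{"tx":0,"ty":0,"tz":-40,"ax":0,"ay":0,"az":0,"jaw":1}]'
```

```text
time_s: 28.45
eef_pos: [501.1, 426.9, 9.4]
ee_rot: [-0.002, -0.068, 0.998, -0.001]
force: [0.4, -0.7, 0.9]
grip_width: 0.997
grip_force: 0.0
time_s: 29.08
eef_pos: [502.6, 427.9, 3.2]
ee_rot: [0.001, -0.069, 0.998, 0.001]
force: [-1.4, 0.3, 6.6]
grip_width: 0.643
grip_force: 53.8
time_s: 29.45
eef_pos: [502.6, 427.9, 3.2]
ee_rot: [0.001, -0.069, 0.998, 0.001]
force: [-1.4, -0.4, 6.4]
grip_width: 0.639
grip_force: 53.8
time_s: 30.08
eef_pos: [501.9, 427.4, 199.9]
ee_rot: [0.001, -0.069, 0.998, 0.0]
force: [0.2, 0.2, -2.5]
grip_width: 0.642
grip_force: 53.6
```

```bash
python3 -m jog '[{"tx":0,"ty":0,"tz":0,"ax":0,"ay":0,"az":0.1707,"jaw":1},{"tx":0,"ty":0,"tz":0,"ax":0,"ay":0,"az":0.1707,"jaw":1},{"tx":0,"ty":0,"tz":0,"ax":0,"ay":0,"az":0.1707,"jaw":1},{"tx":0,"ty":0,"tz":0,"ax":0,"ay":0,"az":0.1707,"jaw":1},{"tx":0,"ty":0,"tz":0,"ax":0,"ay":0,"az":0.1707,"jaw":1}]' && 
python3 -m jog '[{"tx":0,"ty":0,"tz":0,"ax":0,"ay":0,"az":0.1707,"jaw":1},{"tx":0,"ty":0,"tz":0,"ax":0,"ay":0,"az":0.1707,"jaw":1},{"tx":0,"ty":0,"tz":0,"ax":0,"ay":0,"az":0.1707,"jaw":1},{"tx":0,"ty":0,"tz":0,"ax":0,"ay":0,"az":0.1707,"jaw":1},{"tx":-30,"ty":-5,"tz":0,"ax":0,"ay":0,"az":0,"jaw":1}]' && 
python3 -m jog '[{"tx":-58,"ty":-9.8,"tz":0,"ax":0,"ay":0,"az":0,"jaw":1},{"tx":-58,"ty":-9.8,"tz":0,"ax":0,"ay":0,"az":0,"jaw":1},{"tx":-58,"ty":-9.8,"tz":0,"ax":0,"ay":0,"az":0,"jaw":1},{"tx":-58,"ty":-9.8,"tz":0,"ax":0,"ay":0,"az":0,"jaw":1},{"tx":-58,"ty":-9.8,"tz":0,"ax":0,"ay":0,"az":0,"jaw":1}]' && 
python3 -m jog '[{"tx":-58,"ty":-9.8,"tz":0,"ax":0,"ay":0,"az":0,"jaw":1},{"tx":-58,"ty":-9.8,"tz":0,"ax":0,"ay":0,"az":0,"jaw":1},{"tx":-58,"ty":-9.8,"tz":0,"ax":0,"ay":0,"az":0,"jaw":1},{"tx":-58,"ty":-9.8,"tz":0,"ax":0,"ay":0,"az":0,"jaw":1},{"tx":-58,"ty":-9.8,"tz":0,"ax":0,"ay":0,"az":0,"jaw":1}]' && 
python3 -m jog '[{"tx":-58,"ty":-9.8,"tz":0,"ax":0,"ay":0,"az":0,"jaw":1},{"tx":-58,"ty":-9.8,"tz":0,"ax":0,"ay":0,"az":0,"jaw":1},{"tx":-36,"ty":-6,"tz":0,"ax":0,"ay":0,"az":0,"jaw":1},{"tx":0,"ty":0,"tz":0,"ax":0,"ay":0,"az":0,"jaw":1},{"tx":0,"ty":0,"tz":0,"ax":0,"ay":0,"az":0,"jaw":1}]'
cat >> h.py <<'E'
def heldreport(c):
    P,b,best=held(c); T=toolT()
    for u,v,ax in best:
        u0,v0=int(u),int(v); r=int(max(ax)/2)+6
        ring=P[v0-r:v0+r,u0-r:u0+r][b[v0-r:v0+r,u0-r:u0+r]>0]; z=np.median(ring[:,2]); X=at_z(c,(u,v),z)
        print((round(u),round(v)),np.round(ax,1),X.round(1),"tool",(np.linalg.inv(T)@np.r_[X,1])[:3].round(1))
    for k in (0,-1):
        E=np.array([P[v,np.where(b[v])[0][k],:2] for v in range(40,120,3) if b[v].any()],np.float32)
        vx,vy,x,y=cv2.fitLine(E,cv2.DIST_HUBER,0,.01,.01).ravel(); print("edge",np.degrees(np.arctan2(vy,vx))%180)
E
python3 - <<'E'
from h import *
c=shot("wrist"); heldreport(c); goto(np.array([506.3,-344.9]),9.7); save(c,"w7.png")
E
```

```text
time_s: 30.7
eef_pos: [501.8, 427.3, 197.5]
ee_rot: [0.0, 0.353, 0.936, 0.0]
force: [-0.3, 0.2, -2.3]
grip_width: 0.64
grip_force: 53.6
time_s: 31.32
eef_pos: [501.6, 397.6, 197.1]
ee_rot: [-0.0, 0.644, 0.765, 0.0]
force: [1.1, 0.1, -1.7]
grip_width: 0.639
grip_force: 53.6
time_s: 31.95
eef_pos: [503.4, 101.1, 197.7]
ee_rot: [0.0, 0.643, 0.765, 0.0]
force: [1.2, 0.4, -1.1]
grip_width: 0.636
grip_force: 53.6
time_s: 32.58
eef_pos: [504.9, -193.1, 197.7]
ee_rot: [0.0, 0.644, 0.765, 0.0]
force: [1.7, 0.4, -1.6]
grip_width: 0.638
grip_force: 53.6
time_s: 33.2
eef_pos: [506.1, -344.7, 197.2]
ee_rot: [-0.0, 0.643, 0.766, 0.0]
force: [-0.3, 0.6, -1.8]
grip_width: 0.64
grip_force: 53.6
(326, 84) [38.4 40.1] [ 494.2 -270.5  198.7] tool [74.8  0.8 -1.4]
edge 99.64994
edge 99.91855
TCP [ 506.3 -344.4  197.2] yaw 9.94 tilt [0.0001 0.0001] -> tx,ty [-0.5 -0.1] az 0.0041
```

```bash
python3 -m jog '[{"tx":-0.3,"ty":0,"tz":40,"ax":0,"ay":0,"az":0.002,"jaw":1},{"tx":0,"ty":0,"tz":45,"ax":0,"ay":0,"az":0,"jaw":1},{"tx":0,"ty":0,"tz":25,"ax":0,"ay":0,"az":0,"jaw":1},{"tx":0,"ty":0,"tz":0,"ax":0,"ay":0,"az":0,"jaw":1}]' && 
python3 -m jog '[{"tx":0,"ty":0,"tz":5,"ax":0,"ay":0,"az":0,"jaw":1},{"tx":0,"ty":0,"tz":5,"ax":0,"ay":0,"az":0,"jaw":1},{"tx":0,"ty":0,"tz":5,"ax":0,"ay":0,"az":0,"jaw":1},{"tx":0,"ty":0,"tz":5,"ax":0,"ay":0,"az":0,"jaw":1}]'
```

```text
time_s: 33.75
eef_pos: [505.9, -344.1, 85.7]
ee_rot: [-0.002, 0.644, 0.765, 0.0]
force: [0.1, -0.3, -1.0]
grip_width: 0.638
grip_force: 53.7
time_s: 34.25
eef_pos: [506.6, -345.4, 67.0]
ee_rot: [0.0, 0.644, 0.765, 0.0]
force: [2.2, 2.8, 0.8]
grip_width: 0.633
grip_force: 53.9
```

```bash
python3 -m jog '[{"tx":0,"ty":0,"tz":12,"ax":0,"ay":0,"az":0,"jaw":1},{"tx":0,"ty":0,"tz":12,"ax":0,"ay":0,"az":0,"jaw":1},{"tx":0,"ty":0,"tz":6,"ax":0,"ay":0,"az":0,"jaw":1},{"tx":0,"ty":0,"tz":5,"ax":0,"ay":0,"az":0,"jaw":1},{"tx":0,"ty":0,"tz":2,"ax":0,"ay":0,"az":0,"jaw":1}]' && 
python3 -m jog '[{"tx":0,"ty":0,"tz":1,"ax":0,"ay":0,"az":0,"jaw":1},{"tx":0,"ty":0,"tz":0,"ax":0,"ay":0,"az":0,"jaw":1}]'
```

```text
time_s: 34.88
eef_pos: [506.5, -345.1, 29.2]
ee_rot: [-0.0, 0.644, 0.765, 0.0]
force: [-1.0, 8.3, 17.1]
grip_width: 0.639
grip_force: 55.7
time_s: 35.12
eef_pos: [506.5, -345.1, 29.2]
ee_rot: [-0.0, 0.644, 0.765, 0.0]
force: [-0.3, 8.3, 10.1]
grip_width: 0.638
grip_force: 55.0
```

```bash
python3 -m jog '[{"tx":0,"ty":0,"tz":-1,"ax":0,"ay":0,"az":0,"jaw":-1},{"tx":0,"ty":0,"tz":0,"ax":0,"ay":0,"az":0,"jaw":-1},{"tx":0,"ty":0,"tz":0,"ax":0,"ay":0,"az":0,"jaw":-1},{"tx":0,"ty":0,"tz":-10,"ax":0,"ay":0,"az":0,"jaw":-1},{"tx":0,"ty":0,"tz":-30,"ax":0,"ay":0,"az":0,"jaw":-1}]' && 
python3 -m jog '[{"tx":0,"ty":0,"tz":-50,"ax":0,"ay":0,"az":0,"jaw":-1},{"tx":0,"ty":0,"tz":-50,"ax":0,"ay":0,"az":0,"jaw":-1},{"tx":0,"ty":0,"tz":-35,"ax":0,"ay":0,"az":0,"jaw":-1},{"tx":0,"ty":0,"tz":0,"ax":0,"ay":0,"az":0,"jaw":-1},{"tx":0,"ty":0,"tz":0,"ax":0,"ay":0,"az":0,"jaw":-1}]'
python3 - <<'E'
from h import *
c=shot("wrist"); save(c,"w8.png"); P=cloud(c)
m=sel(c,P,39,50,(506,-344),62); r=rect(P,m); print(r,m.sum(),np.median(P[m][:,2])); goto(r[0],r[3]-90)
E
python3 -m jog '[{"tx":55,"ty":3,"tz":0,"ax":0,"ay":0,"az":0,"jaw":-1},{"tx":55,"ty":3,"tz":0,"ax":0,"ay":0,"az":0,"jaw":-1},{"tx":55,"ty":3,"tz":0,"ax":0,"ay":0,"az":0,"jaw":-1},{"tx":55,"ty":3,"tz":0,"ax":0,"ay":0,"az":0,"jaw":-1},{"tx":55,"ty":3,"tz":0,"ax":0,"ay":0,"az":0,"jaw":-1}]' && 
python3 -m jog '[{"tx":55,"ty":3,"tz":0,"ax":0,"ay":0,"az":0,"jaw":-1},{"tx":55,"ty":3,"tz":0,"ax":0,"ay":0,"az":0,"jaw":-1},{"tx":55,"ty":3,"tz":0,"ax":0,"ay":0,"az":0,"jaw":-1},{"tx":0,"ty":0,"tz":0,"ax":0,"ay":0,"az":-0.1726,"jaw":-1},{"tx":0,"ty":0,"tz":0,"ax":0,"ay":0,"az":-0.1726,"jaw":-1}]' && 
python3 -m jog '[{"tx":0,"ty":0,"tz":0,"ax":0,"ay":0,"az":-0.1726,"jaw":-1},{"tx":0,"ty":0,"tz":0,"ax":0,"ay":0,"az":-0.1726,"jaw":-1},{"tx":0,"ty":0,"tz":0,"ax":0,"ay":0,"az":-0.1726,"jaw":-1},{"tx":0,"ty":0,"tz":0,"ax":0,"ay":0,"az":-0.1726,"jaw":-1},{"tx":0,"ty":0,"tz":0,"ax":0,"ay":0,"az":-0.1726,"jaw":-1}]'
python3 - <<'E'
from h import *
c=shot("wrist"); save(c,"w9.png"); P=cloud(c)
look(("wrist",c),"cover_handle","cover_hole")
m=sel(c,P,30,40,(486,88),80); r=rect(P,m); print("bar",r,m.sum(),np.median(P[m][:,2])); goto(r[0],r[3]+90)
m=sel(c,P,-1.5,42,(486,88),110)&(c["color"].astype(int).min(2)>110); 
m=cv2.morphologyEx(m.astype(np.uint8),cv2.MORPH_OPEN,np.ones((5,5)))>0; print("cover",rect(P,m))
E
```

```text
time_s: 35.75
eef_pos: [505.6, -345.2, 69.5]
ee_rot: [-0.001, 0.644, 0.765, 0.0]
force: [0.8, -1.2, 0.7]
grip_width: 0.998
grip_force: 0.0
time_s: 36.38
eef_pos: [505.9, -345.4, 204.2]
ee_rot: [-0.001, 0.644, 0.765, 0.0]
force: [0.4, -0.1, -0.8]
grip_width: 1.002
grip_force: 0.0
(array([ 507.5135498, -344.5072937]), 56.26465606689453, 113.66744995117188, np.float64(99.5784912109375)) 2413 44.31739530928951
TCP [ 505.9 -345.3  203.7] yaw 9.77 tilt [-0.0014  0.0014] -> tx,ty [0.5 1.8] az 0.0034
time_s: 37.05
eef_pos: [473.4, -70.3, 203.9]
ee_rot: [-0.001, 0.644, 0.765, -0.0]
force: [0.8, -0.0, -0.6]
grip_width: 1.005
grip_force: 0.0
time_s: 37.67
eef_pos: [454.6, 92.8, 203.9]
ee_rot: [-0.001, 0.5, 0.866, -0.0]
force: [0.5, -0.2, 0.6]
grip_width: 1.0
grip_force: 0.0
time_s: 38.3
eef_pos: [454.7, 92.1, 203.8]
ee_rot: [-0.001, 0.093, 0.996, -0.0]
force: [0.3, -0.0, 0.2]
grip_width: 1.0
grip_force: 0.0
cover_handle [([326.0, 248.0], 0.62, [484.0, 86.0, 36.0]), ([329.0, 438.0], 0.55, [446.0, 94.0, 281.0])]
cover_hole [([320.0, 139.0], 0.81, [406.0, 96.0, 1.0])]
bar (array([480.42251587,  87.28369141]), 10.00213623046875, 65.02839660644531, np.float64(173.33384704589844)) 1098 34.61184854271073
TCP [454.8  92.1 204.1] yaw 78.83 tilt [-0.0015  0.0001] -> tx,ty [-26.    0.3] az -0.0787
cover (array([481.70770264,  86.75210571]), 153.8735809326172, 162.7946014404297, np.float64(130.73256301879883))
```

View pics/w9.png

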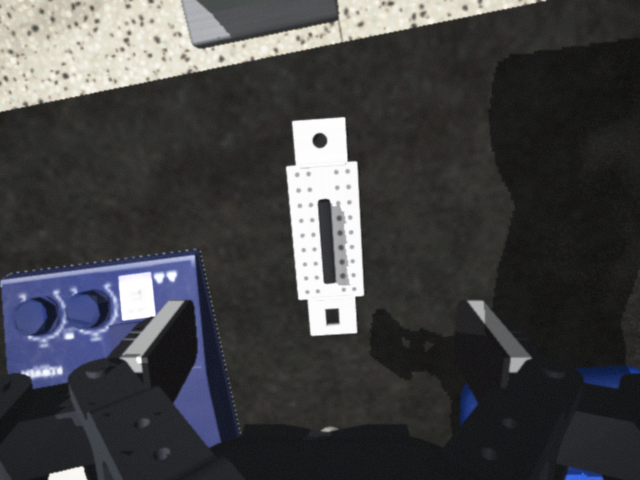

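The picture shows the cover upright at (325,240) with its black bar, and the hotplate well off to the left. Tray 2 measured home, with its top at 44.3 mm.

```bash
python3 -m jog '[{"tx":-26,"ty":-0.7,"tz":20,"ax":0,"ay":0,"az":-0.079,"jaw":-1},{"tx":0,"ty":0,"tz":55,"ax":0,"ay":0,"az":0,"jaw":-0.5},{"tx":0,"ty":0,"tz":55,"ax":0,"ay":0,"az":0,"jaw":0},{"tx":0,"ty":0,"tz":40,"ax":0,"ay":0,"az":0,"jaw":0},{"tx":0,"ty":0,"tz":22,"ax":0,"ay":0,"az":0,"jaw":0}]' && 
python3 -m jog '[{"tx":0,"ty":0,"tz":0,"ax":0,"ay":0,"az":0,"jaw":0},{"tx":0,"ty":0,"tz":0,"ax":0,"ay":0,"az":0,"jaw":1},{"tx":0,"ty":0,"tz":0,"ax":0,"ay":0,"az":0,"jaw":1},{"tx":0,"ty":0,"tz":0,"ax":0,"ay":0,"az":0,"jaw":1},{"tx":0,"ty":0,"tz":0,"ax":0,"ay":0,"az":0,"jaw":1}]' 60 && 
python3 -m jog '[{"tx":0,"ty":0,"tz":0,"ax":0,"ay":0,"az":0,"jaw":1},{"tx":0,"ty":0,"tz":0,"ax":0,"ay":0,"az":0,"jaw":1},{"tx":0,"ty":0,"tz":0,"ax":0,"ay":0,"az":0,"jaw":1}]'
```

```text
time_s: 39.08
eef_pos: [479.3, 86.5, 10.4]
ee_rot: [-0.002, 0.059, 0.998, -0.0]
force: [-0.1, 1.0, 1.1]
grip_width: 0.501
grip_force: 0.0
time_s: 39.7
eef_pos: [481.3, 86.4, 14.0]
ee_rot: [0.001, 0.057, 0.998, 0.0]
force: [-1.3, -0.1, 6.5]
grip_width: 0.101
grip_force: 59.4
time_s: 40.08
eef_pos: [481.3, 86.4, 14.0]
ee_rot: [0.001, 0.057, 0.998, 0.0]
force: [-1.3, -0.2, 6.5]
grip_width: 0.101
grip_force: 59.4
```

```bash
python3 -m jog '[{"tx":0,"ty":0,"tz":-15,"ax":0,"ay":0,"az":0,"jaw":1},{"tx":0,"ty":0,"tz":-40,"ax":0,"ay":0,"az":0,"jaw":1},{"tx":0,"ty":0,"tz":-50,"ax":0,"ay":0,"az":0,"jaw":1},{"tx":0,"ty":0,"tz":-50,"ax":0,"ay":0,"az":0,"jaw":1},{"tx":0,"ty":0,"tz":-35,"ax":0,"ay":0,"az":0,"jaw":1}]' && 
python3 -m jog '[{"tx":0,"ty":0,"tz":0,"ax":0,"ay":0,"az":0.161,"jaw":1},{"tx":0,"ty":0,"tz":0,"ax":0,"ay":0,"az":0.161,"jaw":1},{"tx":0,"ty":0,"tz":0,"ax":0,"ay":0,"az":0.161,"jaw":1},{"tx":0,"ty":0,"tz":0,"ax":0,"ay":0,"az":0.161,"jaw":1}]' && 
python3 -m jog '[{"tx":0,"ty":0,"tz":0,"ax":0,"ay":0,"az":0.161,"jaw":1},{"tx":0,"ty":0,"tz":0,"ax":0,"ay":0,"az":0.161,"jaw":1},{"tx":0,"ty":0,"tz":0,"ax":0,"ay":0,"az":0.161,"jaw":1},{"tx":0,"ty":0,"tz":0,"ax":0,"ay":0,"az":0.161,"jaw":1},{"tx":-30,"ty":-3.3,"tz":0,"ax":0,"ay":0,"az":0,"jaw":1}]' && 
python3 -m jog '[{"tx":-55,"ty":-6,"tz":0,"ax":0,"ay":0,"az":0,"jaw":1},{"tx":-55,"ty":-6,"tz":0,"ax":0,"ay":0,"az":0,"jaw":1},{"tx":-55,"ty":-6,"tz":0,"ax":0,"ay":0,"az":0,"jaw":1},{"tx":-55,"ty":-6,"tz":0,"ax":0,"ay":0,"az":0,"jaw":1},{"tx":-55,"ty":-6,"tz":0,"ax":0,"ay":0,"az":0,"jaw":1}]' && 
python3 -m jog '[{"tx":-55,"ty":-6,"tz":0,"ax":0,"ay":0,"az":0,"jaw":1},{"tx":-45,"ty":-5,"tz":0,"ax":0,"ay":0,"az":0,"jaw":1},{"tx":-24,"ty":-2.6,"tz":0,"ax":0,"ay":0,"az":0,"jaw":1},{"tx":0,"ty":0,"tz":0,"ax":0,"ay":0,"az":0,"jaw":1},{"tx":0,"ty":0,"tz":0,"ax":0,"ay":0,"az":0,"jaw":1}]'
python3 - <<'E'
from h import *
c=shot("wrist"); save(c,"w10.png"); goto(np.array([506.4,-345.0]),9.7); heldreport(c)
E
```

```text
time_s: 40.7
eef_pos: [480.5, 86.5, 206.1]
ee_rot: [0.002, 0.057, 0.998, -0.0]
force: [0.2, 0.5, -1.4]
grip_width: 0.1
grip_force: 58.6
time_s: 41.2
eef_pos: [480.2, 86.5, 203.8]
ee_rot: [0.0, 0.372, 0.928, 0.0]
force: [0.0, -1.1, -1.3]
grip_width: 0.104
grip_force: 58.6
time_s: 41.82
eef_pos: [482.0, 57.0, 203.8]
ee_rot: [0.0, 0.645, 0.765, 0.0]
force: [0.2, 0.0, -2.2]
grip_width: 0.104
grip_force: 58.6
time_s: 42.45
eef_pos: [498.9, -221.5, 204.0]
ee_rot: [0.0, 0.645, 0.764, 0.0]
force: [1.3, 0.9, -1.4]
grip_width: 0.102
grip_force: 58.6
time_s: 43.08
eef_pos: [506.8, -343.4, 203.4]
ee_rot: [-0.0, 0.644, 0.765, 0.0]
force: [0.7, 0.1, -1.4]
grip_width: 0.101
grip_force: 58.6
TCP [ 506.9 -343.3  203.4] yaw 9.78 tilt [0.0002 0.0001] -> tx,ty [-1.6 -0.8] az 0.0013
(326, 87) [35.5 37.6] [ 494.8 -269.4  194.1] tool [74.8  0.7  9.3]
edge 99.88669
edge 99.81877
```

View pics/w10.png

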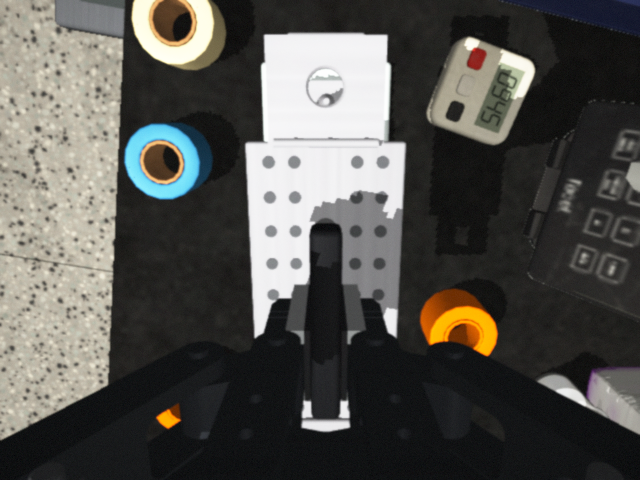

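The cover is held by its bar and hangs level, with its hole at (326,87) over the pin.

```bash
python3 -m jog '[{"tx":-1.3,"ty":-0.7,"tz":40,"ax":0,"ay":0,"az":0,"jaw":1},{"tx":0,"ty":0,"tz":45,"ax":0,"ay":0,"az":0,"jaw":1},{"tx":0,"ty":0,"tz":22,"ax":0,"ay":0,"az":0,"jaw":1},{"tx":0,"ty":0,"tz":0,"ax":0,"ay":0,"az":0,"jaw":1}]' && 
python3 -m jog '[{"tx":0,"ty":0,"tz":5,"ax":0,"ay":0,"az":0,"jaw":1},{"tx":0,"ty":0,"tz":5,"ax":0,"ay":0,"az":0,"jaw":1},{"tx":0,"ty":0,"tz":5,"ax":0,"ay":0,"az":0,"jaw":1},{"tx":0,"ty":0,"tz":5,"ax":0,"ay":0,"az":0,"jaw":1}]'
```

```text
time_s: 43.62
eef_pos: [506.0, -344.3, 94.9]
ee_rot: [-0.001, 0.644, 0.765, 0.0]
force: [-0.5, 0.5, -1.0]
grip_width: 0.099
grip_force: 58.6
time_s: 44.12
eef_pos: [506.6, -345.4, 75.8]
ee_rot: [0.0, 0.645, 0.764, 0.0]
force: [0.9, 3.0, 0.1]
grip_width: 0.105
grip_force: 58.9
```

```bash
python3 -m jog '[{"tx":0,"ty":0,"tz":7,"ax":0,"ay":0,"az":0,"jaw":1},{"tx":0,"ty":0,"tz":6,"ax":0,"ay":0,"az":0,"jaw":1},{"tx":0,"ty":0,"tz":4,"ax":0,"ay":0,"az":0,"jaw":1},{"tx":0,"ty":0,"tz":2,"ax":0,"ay":0,"az":0,"jaw":1},{"tx":0,"ty":0,"tz":0,"ax":0,"ay":0,"az":0,"jaw":1}]'
```

```text
time_s: 44.75
eef_pos: [506.6, -345.2, 58.0]
ee_rot: [-0.0, 0.644, 0.765, 0.0]
force: [-0.3, 9.2, 11.5]
grip_width: 0.102
grip_force: 60.5
```

```bash
python3 -m jog '[{"tx":0,"ty":0,"tz":-0.5,"ax":0,"ay":0,"az":0,"jaw":0},{"tx":0,"ty":0,"tz":0,"ax":0,"ay":0,"az":0,"jaw":0},{"tx":0,"ty":0,"tz":0,"ax":0,"ay":0,"az":0,"jaw":0},{"tx":0,"ty":0,"tz":-20,"ax":0,"ay":0,"az":0,"jaw":0},{"tx":0,"ty":0,"tz":-50,"ax":0,"ay":0,"az":0,"jaw":0}]' && 
python3 -m jog '[{"tx":0,"ty":0,"tz":-60,"ax":0,"ay":0,"az":0,"jaw":-1},{"tx":0,"ty":0,"tz":-50,"ax":0,"ay":0,"az":0,"jaw":-1},{"tx":0,"ty":0,"tz":0,"ax":0,"ay":0,"az":0,"jaw":-1},{"tx":0,"ty":0,"tz":0,"ax":0,"ay":0,"az":0,"jaw":-1}]'
python3 - <<'E'
from h import *
c=shot("wrist"); P=cloud(c); save(c,"w11.png")
m=sel(c,P,72,83,(506,-345),45); r=rect(P,m); print("bar",r,np.median(P[m][:,2])); goto(r[0],9.7)
m=sel(c,P,44,53,(506,-345),100); print("cover",rect(P,m),np.median(P[m][:,2]))
q=P[m]; A=np.c_[q[:,:2]-[506,-345],np.ones(len(q))]; print("plane",np.linalg.lstsq(A,q[:,2],rcond=None)[0])
for n,ct in (("cream",(388,-236)),("blue",(388,-328))):
    m=sel(c,P,30,51,ct,45); print(n,m.sum(), m.any() and (cv2.minEnclosingCircle(P[m][:,:2].astype(np.float32)),P[m][:,2].std()))
t=capture("top"); cv2.imwrite("pics/top1.png",t["color"][:,:,::-1])
E
```

```text
time_s: 45.38
eef_pos: [505.4, -345.2, 125.9]
ee_rot: [-0.002, 0.645, 0.764, 0.0]
force: [-0.2, -0.2, 0.8]
grip_width: 0.501
grip_force: 0.0
time_s: 45.88
eef_pos: [506.0, -345.7, 236.2]
ee_rot: [-0.001, 0.645, 0.764, -0.0]
force: [-1.1, 0.2, -0.4]
grip_width: 1.004
grip_force: 0.0
bar (array([ 507.57104492, -344.42282104]), 9.906815528869629, 65.4202651977539, np.float64(99.53052711486816)) 78.56323147159117
TCP [ 505.9 -345.5  235.7] yaw 9.72 tilt [-0.002   0.0018] -> tx,ty [0.8 1.8] az 0.0003
cover (array([ 507.67538452, -345.20092773]), 56.11775207519531, 182.13345336914062, np.float64(99.55456066131592)) 48.87126368029047
plane [-1.65953797e-05 -5.34591251e-04  4.88873501e+01]
cream 3383 (((388.3461608886719, -235.95709228515625), 27.066570281982422), np.float64(1.685567783719882))
blue 3081 (((387.9479064941406, -329.07171630859375), 27.17910385131836), np.float64(1.6320482069694668))
```

View pics/w11.png

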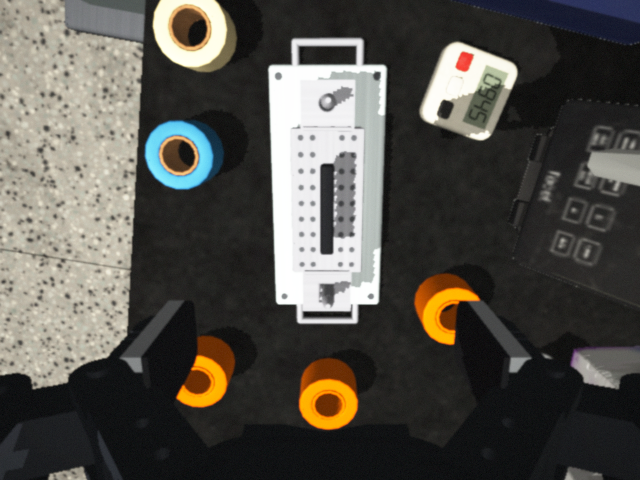

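View pics/top1.png

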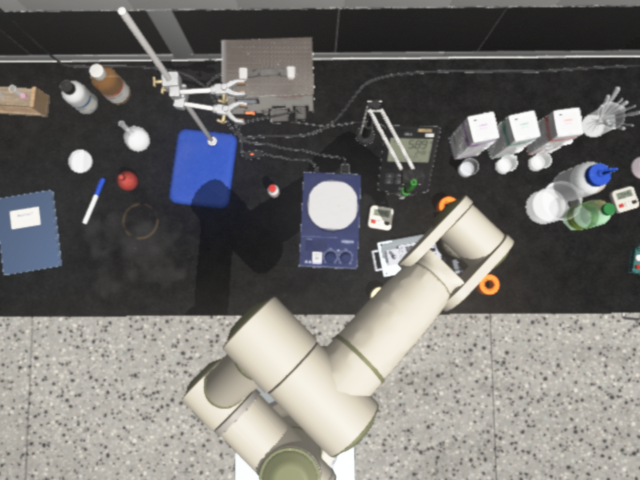

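The wrist view shows the cover flat on the stack with both pins through, at (328,101) and (327,294). Both rolls lie flat, at (195,33) and (184,155). In the top view no tray is left on the bench, and the timer (381,217) and bottle (273,191) have not moved.

```bash
python3 -c "from rig import finish_job; print(finish_job())"
```

```text
the job is handed in; nothing more can be done
None
```

The job is handed in: both tape rolls are flat on the bench clear of the carrier, the two trays (the only ones on the bench) are stacked home on the pins with their bars aboard when lowered, the cover is flat on top with both pins through it, and the timer and dropper bottle were left alone; `finish_job()` gave no verdict.

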